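Sort the delivered goods into the deli display

TASK

Sort the four loose pieces on the counter into the display: lay the two salami sticks in the two notches of the wooden rack, one in each, resting evenly across both saddles; push the loose piece of speck down between the two pieces standing in the wicker tray, so that it stands upright on the tray floor in line with them; and set the small round cheese flat on the round board beside the cheese already there. Leave all pieces standing or lying still, and do not knock over the glass jar.

Things in the scene. Friction and masses are not known exactly. Their poses are not given: they have to be found in the camera images.
- salami_1: short dark salami stick, a round rod 110 mm long and 34 mm in diameter, 110 g, with pink cut ends, lying on the counter. Origin at its very centre (17 mm above the counter), x along the rod; it can roll about x. The other salami is identical and either may go in either notch.
- salami_2: short dark salami stick, a round rod 110 mm long and 34 mm in diameter, 110 g, with pink cut ends, lying on the counter. Origin at its very centre (17 mm above the counter), x along the rod; it can roll about x. The other salami is identical and either may go in either notch.
- speck: loose speck (cured ham block, dark rind on top) standing on the counter, 58 mm long (x) x 36 mm thick (y) x 40 mm high, 120 g, wrapped in smooth film. Its long sides taper: 36 mm thick from 28 mm height up, 18 mm at the underside. The end faces (x = +29, -29 mm) are upright; only a grip on these leaves the sides free to slide between neighbours. Origin at the centre of its underside, z up.
- cheese: loose small round cheese, an upright disc 56 mm in diameter and 34 mm high, 100 g. Origin at the centre of its underside, z up.
- salami_rack: fixed wooden rack: base plate 120 mm (x) x 140 mm (y) x 6 mm, with two saddles across it at x = +36 and -36 mm (each 12 mm thick in x), each with two V notches (90 degrees) whose centre lines run along x at y = +38 and -38 mm. The notch apex is 6 mm and the arms' tops 26 mm above the counter; a salami seated in a notch has its axis 30 mm above the counter. Open between the saddles. Origin at the centre of the underside, z up.
- speck_tray: fixed low rectangular wicker tray, 146 mm (x) x 142 mm (y), walls 6 mm thick and 20 mm high, smooth inner floor 6 mm above the counter. Two pieces of speck stand in it side by side along y with a gap of 24 to 28 mm between them, to be spread by the third. Origin at the centre of the underside, z up.
- cheese_board: fixed round white marble board with a dark wooden rim, 80 mm radius, floor 6 mm above the counter, rim 5 mm wide, its top 12 mm above the counter. A cheese like the loose one (56 mm diameter, 34 mm high) is fixed on it, centred at y = -42 mm; the rest is free (for instance around y = +36 mm). Origin at the centre of the underside, z up.
- speck_left: piece of speck (cured ham block with a dark rind on top) already standing loose in the speck tray, on the tray's +y side of the gap; 58 mm long (x) x 36 mm thick (y) x 40 mm high, straight sides, the top edges along x bevelled (5 mm in y, the last 6 mm of height), 150 g, wrapped in smooth film, slides easily when pushed. Origin at the centre of its underside, z up; its x is along the tray's x.
- speck_right: piece of speck (cured ham block with a dark rind on top) already standing loose in the speck tray, on the tray's -y side of the gap; 58 mm long (x) x 36 mm thick (y) x 40 mm high, straight sides, the top edges along x bevelled (5 mm in y, the last 6 mm of height), 150 g, wrapped in smooth film, slides easily when pushed. Origin at the centre of its underside, z up; its x is along the tray's x.
- jar: bystander: glass jar with a metal lid, 58 mm diameter, 85 mm high, 300 g, standing on the counter beyond the goods. Leave it standing. Origin at the centre of its underside, z up.

How it is judged:
By the outcome, as a careful person would: the job done as asked, in the order asked, and still so for the second after the job is handed in, with the robot touching nothing.
It also fails if it takes over 128 s, if anything falls off the work surface, if the arm or the gripper's body presses on something with over 40 N, if the wrist force passes 120 N, or if a joint passes its speed limit or range.

ROBOT

A 6-joint arm with a two-finger parallel gripper is mounted at the origin on the work surface. World frame = base frame: x ahead of the robot, y to its left, z up, the work surface at z = 0. Lengths are in mm, angles in rad, forces in N, time in s.
With the tool pointing down it reaches from about 425 to 950 mm from the base axis. Payload 3.5 kg.
Tool frame: the origin (TCP) lies on the centre line of the jaws, within the pads' length; the fingertips stand 25 mm ahead of it and the grasp point (between the pads) lies 6 mm ahead of it; x points along the fingers, y is the direction in which the jaws open and shut, and the axes are right-handed (so a half turn about x gives the same grasp; the last joint's range is limited). The gripper opens to 85 mm and grips with 20 to 120 N. Pads are 22 mm wide; open, the fingers measure 114 mm over their backs; the gripper's body (76 mm by 85 mm) begins 54 mm behind the grasp point. The pads swing forward as they close: fully open they stand 13 mm farther back than shut.
Start: joints at [1.048, 0.286, 1.577, -0, 1.279, -0.15], TCP at [245.815, 628.635, 256.325] pointing down, gripper open.
Joint ranges: [-2.77, 2.77], [-0.9, 2.22], [0.21, 2.48], [-1.53, 4.67], [0.24, 2.81], [-2.84, 2.84]. Speed limits (rad/s): [2.79, 2.79, 3.14, 3.14, 3.14, 3.14].

INTERFACE

Orientations are given as [roll, pitch, yaw] about the fixed x, y, z axes, in that order (R = Rz(yaw) Ry(pitch) Rx(roll)).
In Python, from bench import state, read_camera, close_job gives the robot as it stands.
- The arm moves only by the tool play_rows, never from a script. Its argument "deltas" is a list of rows, each a list of 7 numbers: the shift along the tool's x, y, z in mm, then the turn, a rotation vector about the tool's x, y, z in rad, then the gripper command: -1 is shut, 1 is fully open, values between are in proportion. In form: [[tx, ty, tz, ax, ay, az, jaw], ...]. A call has exactly 10 rows; each row shifts and turns the pose as measured when the row begins, along the tool's axes as they then stand; what a row does not reach is not made up. A row lasts 1/12 s, in which the tool goes at most 41.7 mm and 7.16 degrees, less where a joint would pass 70% of its speed; a pose out of reach is approached as far as the arm can. A call with a gripper value outside its range is refused whole. The fingers move at their own pace and stop on an object; the grip force is fixed at half the most. Time passes only in rows, so rows that do not move let the fingers close, or fill a call up. It gives the time, the measured TCP pose, the force and the opening at its end, in the units of the state.
- state(): the state, without advancing time (a new reading comes with each control period).
- read_camera(name): name is "scene" or "side" or "wrist"; returns a dict with "image" (420x560x3 uint8, red, green, blue), "camera_matrix" (3x3 intrinsics, pixels), "xyz" and "orientation" of the camera in the world. Camera axes: x right, y up, looking along -z (the intrinsics and any distortion apply to the point x, -y, -z); pixel columns grow to the right and rows downward; lengths in mm; the calibration is good to about 2 mm. A picture is of the moment at which its call begins. There is no depth.
- close_job(): hands the job in, once; it reports no verdict.
The state is a dict: "time_s": time; "joint_pos": joint angles; "qd": joint speeds; "joint_torque": joint torques, N m; "position": TCP position; "tcp_rot": TCP orientation; "contact_force": force on the tool from outside, world axes, zero at the start; "torque": the same for the moment, N m; "gripper_width": finger opening in mm.
Only numpy, scipy, OpenCV 4.12 (cv2) and the standard library are available. Lean on these libraries where they do the work, as an engineer would, in place of code of your own. Each camera call takes 0.05 s, during which the arm holds its last target.

## Working session

There is one attempt and no reset: what is moved stays moved. The work goes in short steps, Python scripts to look and compute and a tool call to move; the robot and the scene stay as the last step left them, time stands still between calls to the robot, and variables do not carry over. Pictures are saved under pics/ and viewed, and the job is handed in when it is done.

Besides the shell and the picture viewer there is one more tool, called after ">>>" as name(argument=value, ...), one argument or row to a line, values as JSON. play_rows: Moves the arm, as the interface text tells. Its arguments: {"type":"object","properties":{"deltas":{"type":"array","items":{"type":"array","items":{"type":"number"}}}},"required":["deltas"]}

```bash
mkdir -p pics; ls
python3 - <<'E'
from bench import state, read_camera
import cv2
print(state())
for n in ["scene","side","wrist"]:
    r=read_camera(n); cv2.imwrite(f"pics/{n}0.png",r["image"][:,:,::-1]); print(n,r["camera_matrix"],r["xyz"],r["orientation"],[k for k in r])
E
```

```text
pics
{'time_s': 0.0, 'joint_pos': array([ 1.04799909e+00,  2.87191401e-01,  1.57815663e+00, -1.94150795e-05,
        1.27858164e+00, -1.50003076e-01]), 'qd': array([-0.0009134 ,  0.00017384,  0.00024505,  0.00103979, -0.00054774,
       -0.00041015]), 'joint_torque': array([ 7.78803333e-04, -4.05980587e+01, -2.92624944e+01, -1.49833886e-04,
        5.73912359e-03,  4.40298848e-06]), 'position': array([245.5298929 , 628.1308155 , 254.94096792]), 'tcp_rot': array([-1.7128497 ,  1.56845924, -2.08563825]), 'contact_force': array([ 0.28689025, -0.470154  , -0.68463699]), 'torque': array([ 0.01733079,  0.03501229, -0.04620486]), 'gripper_width': 85.61987484011274}
scene [[442.78887126   0.         279.91557361]
 [  0.         442.78887126 210.24187072]
 [  0.           0.           1.        ]] [947.2199066  505.07531852 822.72398013] [0.67183738 0.00622281 2.4849523 ] ['image', 'camera_matrix', 'xyz', 'orientation']
side [[543.1938495    0.         277.66148371]
 [  0.         543.1938495  211.72187213]
 [  0.           0.           1.        ]] [  25.63708119 -845.69887686  763.04666697] [ 0.95352668 -0.02371765 -0.56643897] ['image', 'camera_matrix', 'xyz', 'orientation']
wrist [[348.52313202   0.         276.97067961]
 [  0.         348.52313202 209.93528778]
 [  0.           0.           1.        ]] [176.63043365 655.57176502 373.43746752] [-0.29706259  0.00203582  1.1983698 ] ['image', 'camera_matrix', 'xyz', 'orientation']
```

View pics/scene0.png

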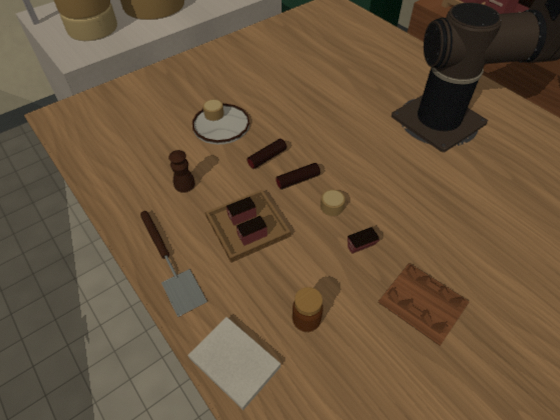

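View pics/side0.png

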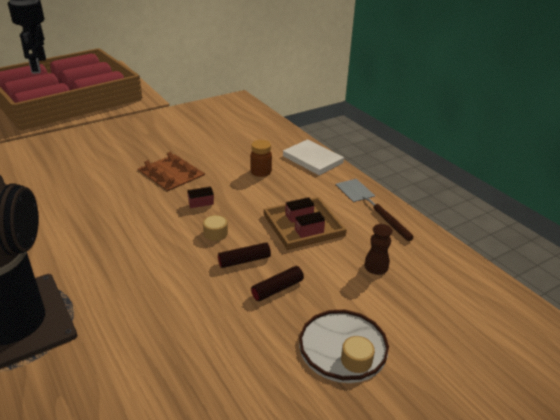

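View pics/wrist0.png

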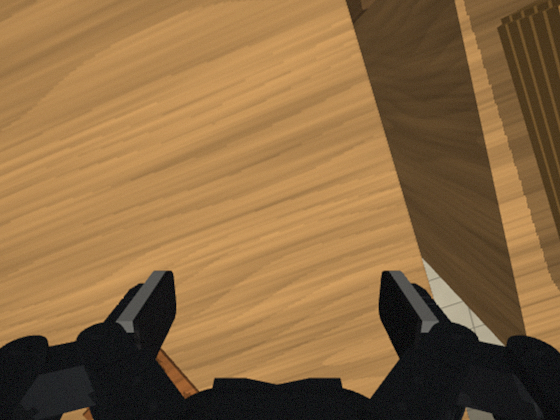

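```bash
cat > h.py <<'E'
import numpy as np, cv2
from scipy.spatial.transform import Rotation as R
from bench import state, read_camera
def cam(n,save=None):
    r=read_camera(n); r["R"]=R.from_euler("xyz",r["orientation"]).as_matrix()
    if save: cv2.imwrite(save,r["image"][:,:,::-1])
    return r
def ray(c,uv,z):
    uv=np.atleast_2d(np.array(uv,float)); K=c["camera_matrix"]
    d=np.c_[(uv[:,0]-K[0,2])/K[0,0],-(uv[:,1]-K[1,2])/K[1,1],-np.ones(len(uv))]@c["R"].T
    o=np.array(c["xyz"]); t=(z-o[2])/d[:,2]
    return (o+d*t[:,None])[:,:2]
def proj(c,P):
    P=np.atleast_2d(np.array(P,float)); q=(P-np.array(c["xyz"]))@c["R"]; K=c["camera_matrix"]
    return np.c_[K[0,0]*q[:,0]/-q[:,2]+K[0,2],K[1,1]*-q[:,1]/-q[:,2]+K[1,2]]
E
python3 - <<'E'
from h import *
s=cam("scene"); d=cam("side")
cv2.imwrite("pics/a.png",cv2.resize(s["image"][80:360,170:490,::-1],None,fx=2.4,fy=2.1,interpolation=cv2.INTER_CUBIC))
cv2.imwrite("pics/b.png",cv2.resize(d["image"][120:400,120:440,::-1],None,fx=2.4,fy=2.1,interpolation=cv2.INTER_CUBIC))
for n,p in dict(s1=(267,153),s2=(298,176),ch=(333,203),sp=(363,240),tray=(249,225),rack=(424,303),board=(220,123),jar=(308,309)).items(): print(n,ray(s,p,15))
for n,p in dict(s1=(277,284),s2=(244,255),ch=(215,228),sp=(201,198),tray=(304,223),rack=(170,170),board=(344,345),jar=(261,160)).items(): print(n,ray(d,p,15))
E
```

```text
s1 [[ 469.53849616 -177.90898726]]
s2 [[457.34144336 -65.21053667]]
ch [[446.92911527  52.8855212 ]]
sp [[465.51082515 172.54379159]]
tray [[640.63655651 -15.99042281]]
rack [[476.65808287 356.82530324]]
board [[ 501.59489859 -352.95099136]]
jar [[667.63960344 225.13197226]]
s1 [[ 470.88040498 -176.17903584]]
s2 [[458.71642613 -63.82588523]]
ch [[449.23083675  52.81788366]]
sp [[475.4283424  179.03073435]]
tray [[634.69382952 -34.80450295]]
rack [[463.19008931 339.97914043]]
board [[ 488.48067658 -370.48225758]]
jar [[698.51450848 264.530522  ]]
```

View pics/a.png

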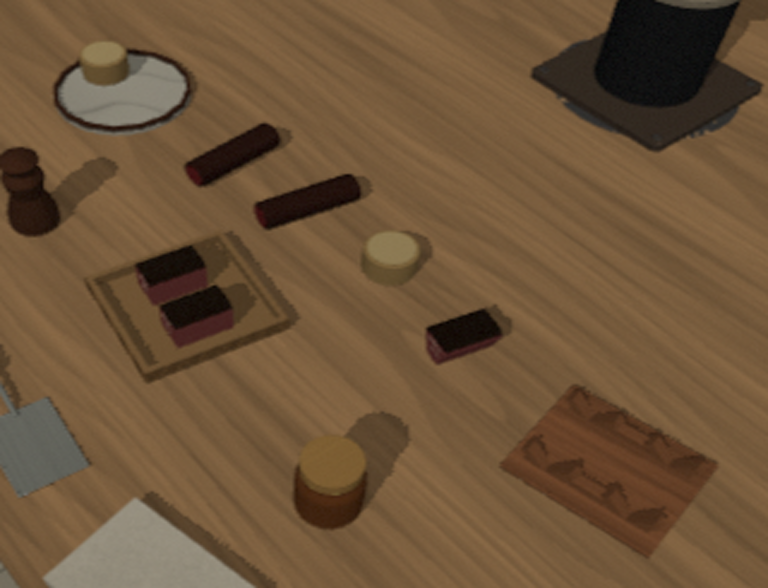

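View pics/b.png

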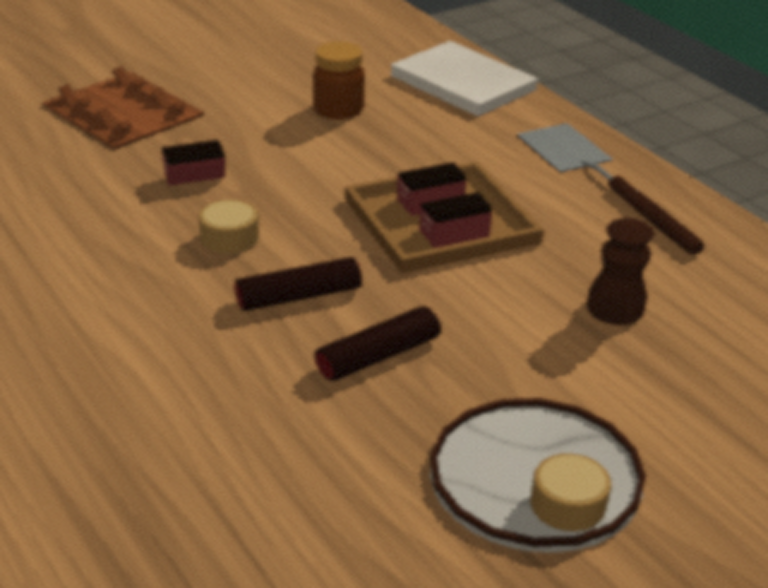

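```bash
cat >> h.py <<'E'
def delta(x,y,z,yaw_deg=None,s=None):
    """tool-axis shift & turn from current to target tool-down pose; yaw = direction of jaw (tool y) in world, mod 180"""
    s=s or state(); A=R.from_euler("xyz",s["tcp_rot"]).as_matrix()
    t=A.T@(np.array([x,y,z])-s["position"])
    cur=np.degrees(np.arctan2(A[1,1],A[0,1]))
    out=[]
    for k in ([yaw_deg,yaw_deg+180] if yaw_deg is not None else [cur]):
        a=np.radians(k); X=np.array([0,0,-1.]); Y=np.array([np.cos(a),np.sin(a),0]); B=np.c_[X,Y,np.cross(X,Y)]
        out.append(R.from_matrix(A.T@B).as_rotvec())
    print("t=%.1f: pos"%s["time_s"],s["position"].round(1),"jaw yaw %.1f"%cur,"q6 %.2f"%s["joint_pos"][5],"W %.1f"%s["gripper_width"],"F",s["contact_force"].round(1))
    print("  shift",t.round(1),"turns",[o.round(3) for o in out], "rows lin %.1f"%(np.linalg.norm(t)/41.7),"rot",[round(np.linalg.norm(o)/.125,1) for o in out])
E
python3 - <<'E'
from h import *
s=state(); A=R.from_euler("xyz",s["tcp_rot"]).as_matrix(); print(A.round(3))
c=cam("wrist"); print("cam in tool",(A.T@(np.array(c["xyz"])-s["position"])).round(1)); print((A.T@c["R"]).round(3))
delta(475,350,255,None); delta(475,350,255,30)
E
```

```text
[[-0.001  0.364  0.931]
 [-0.001  0.931 -0.364]
 [-1.    -0.001 -0.   ]]
cam in tool [-118.4    0.2  -74.2]
[[-0.     0.293 -0.956]
 [ 1.    -0.    -0.   ]
 [-0.    -0.956 -0.293]]
t=0.3: pos [245.7 628.5 255.8] jaw yaw 68.6 q6 -0.15 W 86.0 F [-0.5  1.1 -0.3]
  shift [   0.9 -175.8  314.9] turns [array([-0.   , -0.   ,  0.001])] rows lin 8.6 rot [np.float64(0.0)]
t=0.3: pos [245.7 628.5 255.8] jaw yaw 68.6 q6 -0.15 W 86.0 F [-0.5  1.1 -0.3]
  shift [   0.9 -175.8  314.9] turns [array([0.674, 0.   , 0.001]), array([-2.467e+00, -1.000e-03,  0.000e+00])] rows lin 8.6 rot [np.float64(5.4), np.float64(19.7)]
```

>>> play_rows(
  deltas=[
    [0, -18, 30, 0, 0, 0, 1],
    [0, -18, 30, 0, 0, 0, 1],
    [0, -18, 30, 0, 0, 0, 1],
    [0, -18, 30, 0, 0, 0, 1],
    [0, -18, 30, 0, 0, 0, 1],
    [0, -18, 30, 0, 0, 0, 1],
    [0, -18, 30, 0, 0, 0, 1],
    [0, -18, 30, 0, 0, 0, 1],
    [0, -18, 30, 0, 0, 0, 1],
    [0, 0, 0, 0, 0, 0, 1],
  ],
)

```text
time_s: 1.13
position: [444.2, 370.9, 254.9]
tcp_rot: [0.618, 1.57, 0.253]
contact_force: [-0.5, -0.1, 0.2]
gripper_width: 85.1
```

Run:
```python
from h import *
delta(475,350,255,None)
c=cam("wrist","pics/w1.png")
```

```text
t=1.1: pos [444.2 370.9 254.9] jaw yaw 69.1 q6 -0.69 W 85.1 F [-0.5 -0.1  0.2]
  shift [-0.1 -8.5 36.2] turns [array([-0.   ,  0.001, -0.001])] rows lin 0.9 rot [np.float64(0.0)]
```

View pics/w1.png

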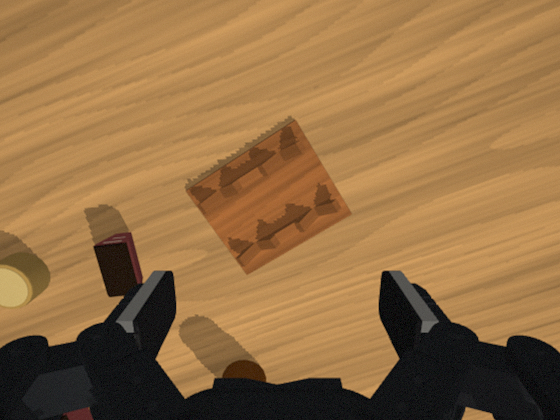

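```bash
cat >> h.py <<'E'
def quad(c,px,z):
    P=ray(c,px,z); ctr=P.mean(0); 
    return P,ctr
E
python3 - <<'E'
from h import *
c=cam("wrist")
hsv=cv2.cvtColor(c["image"],cv2.COLOR_RGB2HSV); 
for p in [(250,200),(300,230),(220,140),(205,195),(120,265),(128,245)]: print(p,hsv[p[1],p[0]],c["image"][p[1],p[0]])
cv2.imwrite("pics/w1c.png",cv2.resize(c["image"][100:290,80:370,::-1],None,fx=2.7,fy=2.7,interpolation=cv2.INTER_CUBIC))
px=[(296,118),(351,212),(247,274),(186,186)]
P,ctr=quad(c,px,6); print(P.round(1),ctr.round(1))
for i in range(4): e=P[(i+1)%4]-P[i]; print(np.linalg.norm(e).round(1),np.degrees(np.arctan2(e[1],e[0])).round(1))
E
```

```text
(250, 200) [ 13 166 175] [175 110  61]
(300, 230) [ 13 174 116] [116  71  37]
(220, 140) [ 16 139 195] [195 147  89]
(205, 195) [ 12 168 111] [111  67  38]
(120, 265) [ 18 156  36] [36 27 14]
(128, 245) [  1 142  88] [88 40 39]
[[393.9 412.6]
 [510.  435.1]
 [539.2 299. ]
 [418.4 277.5]] [465.4 356. ]
118.2 11.0
139.2 -77.9
122.7 -169.9
137.3 100.3
```

View pics/w1c.png

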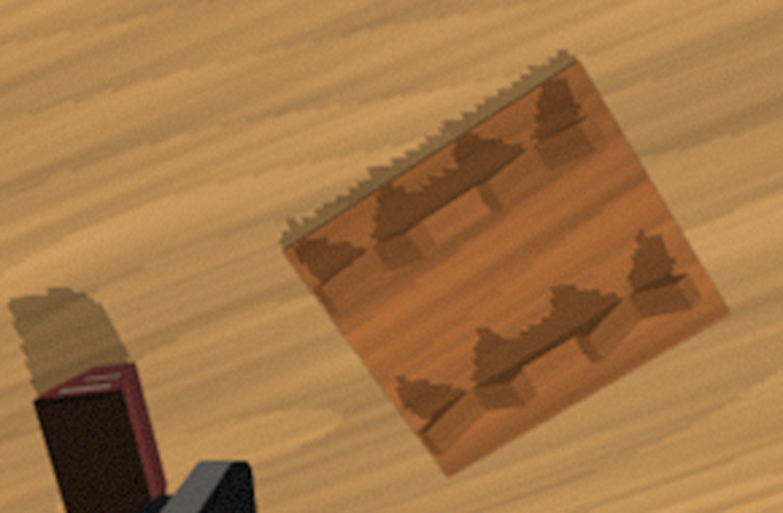

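Run:
```python
from h import *
def rep(c,px,z):
    P,ctr=quad(c,px,z); print(P.round(1).tolist(),ctr.round(1))
    for i in range(4): e=P[(i+1)%4]-P[i]; print(np.linalg.norm(e).round(1),np.degrees(np.arctan2(e[1],e[0])).round(1))
c=cam("wrist"); rep(c,[(293.7,121.5),(349.6,215.6),(245.6,275.9),(185.6,191.5)],6)
s=cam("scene"); rep(s,[(410.4,263.3),(468.3,301.4),(440,343.3),(379.2,301.4)],6)
d=cam("side"); f=lambda x,y:(x/2.4+120,y/2.1+120)
rep(d,[f(43,105),f(121,68),f(203,112),f(112,145)],4)
```

```text
[[395.0, 410.7], [512.0, 434.1], [539.7, 298.4], [422.7, 276.0]] [467.3 354.8]
119.3 11.3
138.5 -78.5
119.1 -169.2
137.5 101.6
[[422.5, 274.9], [398.2, 407.5], [512.0, 429.7], [540.1, 297.4]] [468.2 352.4]
134.8 100.4
116.0 11.0
135.3 -78.0
119.7 -169.2
[[396.0, 400.3], [509.0, 446.0], [541.8, 295.5], [425.0, 274.9]] [468.  354.2]
122.0 22.0
154.1 -77.7
118.6 -170.0
128.7 103.0
```

Run:
```python
from h import *
s=cam("scene");d=cam("side")
f=lambda x,y:(x/2.4+170,y/2.1+80); g=lambda x,y:(x/2.4+120,y/2.1+120)
for a,b,c in [(f(193,178),f(272,132),s),(f(262,217),f(355,187),s),(g(325,360),g(433,322),d),(g(243,290),g(354,273),d)]:
    P=ray(c,[a,b],17); e=P[1]-P[0]; print(P.round(0).tolist(),P.mean(0),np.linalg.norm(e),np.degrees(np.arctan2(e[1],e[0])))
delta(420,-130,250,71.5); delta(420,-130,250,101.5)
```

```text
[[529.0, -168.0], [414.0, -180.0]] [ 471.51212132 -174.15341911] 115.89883682453565 -173.90636696657472
[[510.0, -73.0], [404.0, -52.0]] [457.19783063 -62.33183287] 108.1917941878624 168.46325338950558
[[422.0, -174.0], [528.0, -176.0]] [ 474.92531438 -174.94592801] 105.95564989996136 -0.9691201304479733
[[411.0, -50.0], [509.0, -77.0]] [460.34069866 -63.72961261] 101.59517847225088 -15.480446126696876
t=1.5: pos [440.  376.1 254.6] jaw yaw 69.5 q6 -0.68 W 85.5 F [-0.3 -0.5 -0. ]
  shift [   3.6 -481.1  158.3] turns [array([-0.034, -0.002, -0.002]), array([ 3.107e+00, -3.000e-03,  3.000e-03])] rows lin 12.1 rot [np.float64(0.3), np.float64(24.9)]
t=1.5: pos [440.  376.1 254.6] jaw yaw 69.5 q6 -0.68 W 85.5 F [-0.3 -0.5 -0. ]
  shift [   3.6 -481.1  158.3] turns [array([-0.558, -0.001, -0.002]), array([ 2.584e+00, -3.000e-03,  2.000e-03])] rows lin 12.1 rot [np.float64(4.5), np.float64(20.7)]
```

>>> play_rows(
  deltas=[
    [0, -38, 13, -0.03, 0, 0, 1],
    [0, -38, 12, -0.03, 0, 0, 1],
    [0, -38, 11, -0.03, 0, 0, 1],
    [0, -39, 10, -0.03, 0, 0, 1],
    [0, -39, 9, -0.03, 0, 0, 1],
    [0, -39, 8, -0.03, 0, 0, 1],
    [0, -40, 7, -0.03, 0, 0, 1],
    [0, -40, 6, -0.03, 0, 0, 1],
    [0, -40, 4, -0.03, 0, 0, 1],
    [0, -40, 3, 0, 0, 0, 1],
  ],
)

```text
time_s: 2.32
position: [438.2, -22.8, 253.4]
tcp_rot: [0.934, 1.565, 0.899]
contact_force: [1.1, 0.6, -0.6]
gripper_width: 85.5
```

Run:
```python
from h import *
delta(420,-120,230,85)
```

```text
t=2.3: pos [438.2 -22.8 253.4] jaw yaw 88.0 q6 -1.82 W 85.5 F [ 1.1  0.6 -0.6]
  shift [ 22.9 -97.9 -14.9] turns [array([ 0.052,  0.003, -0.005]), array([-3.09 ,  0.008,  0.005])] rows lin 2.4 rot [np.float64(0.4), np.float64(24.7)]
```

>>> play_rows(
  deltas=[
    [3, -28, -4, 0, 0, 0, 1],
    [3, -28, -4, 0, 0, 0, 1],
    [3, -28, -4, 0, 0, 0, 1],
    [0, -14, -2, 0, 0, 0, 1],
    [0, 0, 0, 0, 0, 0, 1],
    [0, 0, 0, 0, 0, 0, 1],
    [0, 0, 0, 0, 0, 0, 1],
    [0, 0, 0, 0, 0, 0, 1],
    [0, 0, 0, 0, 0, 0, 1],
    [0, 0, 0, 0, 0, 0, 1],
  ],
)

```text
time_s: 3.15
position: [421.9, -122.6, 245.5]
tcp_rot: [0.349, 1.562, 0.32]
contact_force: [0.1, 0.1, -0.8]
gripper_width: 85.3
```

Run:
```python
from h import *
delta(420,-120,230,85)
c=cam("wrist","pics/w2.png")
delta(420,-120,230,85)
```

```text
t=3.1: pos [ 421.9 -122.6  245.5] jaw yaw 88.4 q6 -2.06 W 85.3 F [ 0.1  0.1 -0.8]
  shift [15.5  2.5 -2.1] turns [array([ 0.059,  0.008, -0.003]), array([-3.083,  0.005,  0.013])] rows lin 0.4 rot [np.float64(0.5), np.float64(24.7)]
t=3.2: pos [ 421.9 -122.6  245.5] jaw yaw 88.4 q6 -2.06 W 85.4 F [ 0.4  0.3 -0.5]
  shift [15.5  2.5 -2.1] turns [array([ 0.059,  0.008, -0.003]), array([-3.083,  0.005,  0.013])] rows lin 0.4 rot [np.float64(0.5), np.float64(24.7)]
```

View pics/w2.png

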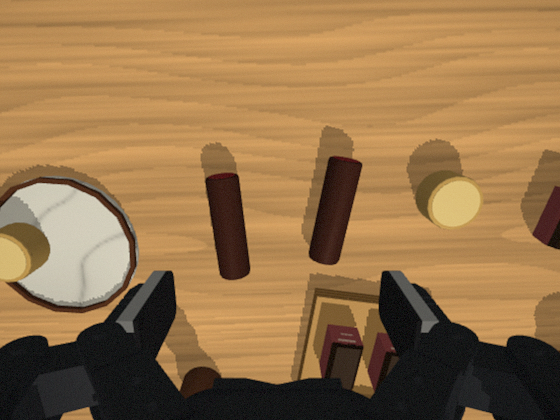

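Run:
```python
from h import *
c=cam("wrist")
im=c["image"].astype(int); hsv=cv2.cvtColor(c["image"],cv2.COLOR_RGB2HSV)
m=((hsv[:,:,2]<85)&((hsv[:,:,0]<10)|(hsv[:,:,0]>165))).astype(np.uint8)*255
m[:, :180]=0; m[270+15:]=0; m[:,380:]=0
m=cv2.morphologyEx(m,cv2.MORPH_OPEN,np.ones((3,3)))
cs,_=cv2.findContours(m,cv2.RETR_EXTERNAL,cv2.CHAIN_APPROX_NONE)
for k in cs:
    if cv2.contourArea(k)<800: continue
    P=ray(c,k[:,0,:],17).astype(np.float32); r=cv2.minAreaRect(P); b=cv2.boxPoints(r)
    e=b[1]-b[0]; e2=b[2]-b[1]; L=e if np.linalg.norm(e)>np.linalg.norm(e2) else e2
    print(cv2.contourArea(k),k[:,0].min(0),k[:,0].max(0),r,"axis",np.degrees(np.arctan2(L[1],L[0])))
h=((hsv[:,:,0]>20)&(hsv[:,:,0]<35)&(hsv[:,:,2]>140)).astype(np.uint8)
for p in [(455,203),(430,205),(10,260),(60,240),(345,370)]: print(hsv[p[1],p[0]])
```

```text
1620.5 [207 173] [245 249] ((457.0093688964844, -175.95176696777344), (82.69178009033203, 32.57503890991211), 3.4404969215393066) axis 3.4404986
2008.5 [316 157] [361 263] ((461.200439453125, -62.14252471923828), (32.29342269897461, 116.98978424072266), 80.16392517089844) axis -9.836075
[ 21 114 221]
[ 19 149 192]
[ 21 115 213]
[ 21  29 208]
[ 13 120  53]
```

```bash
cat >> h.py <<'E'
def rects(c,m,z,amin=300):
    cs,_=cv2.findContours(m.astype(np.uint8),cv2.RETR_EXTERNAL,cv2.CHAIN_APPROX_NONE); out=[]
    for k in cs:
        if cv2.contourArea(k)<amin: continue
        P=ray(c,k[:,0,:],z).astype(np.float32); r=cv2.minAreaRect(P); b=cv2.boxPoints(r)
        e=b[1]-b[0]; e2=b[2]-b[1]; L=e if np.linalg.norm(e)>np.linalg.norm(e2) else e2
        print("px",k[:,0].min(0),k[:,0].max(0),"ctr",np.round(r[0],1),"size",np.round(r[1],1),"axis %.1f"%((np.degrees(np.arctan2(L[1],L[0]))+90)%180-90)); out.append((k,r))
    return out
E
python3 - <<'E'
from h import *
c=cam("wrist"); hsv=cv2.cvtColor(c["image"],cv2.COLOR_RGB2HSV)
for T in (70,85,100):
    m=hsv[:,:,2]<T; m[:,:180]=0;m[285:]=0;m[:,380:]=0
    m=cv2.morphologyEx(m.astype(np.uint8),cv2.MORPH_OPEN,np.ones((3,3)))
    rects(c,m,17)
E
```

```text
px [206 174] [249 278] ctr [ 475.9 -174.8] size [116.9  33.7] axis 3.6
px [310 157] [361 263] ctr [461.6 -64.2] size [ 33.9 115.6] axis -11.2
px [206 173] [249 279] ctr [ 475.3 -174.8] size [119.2  34.1] axis 3.6
px [309 157] [361 264] ctr [461.1 -64.3] size [ 34.3 117. ] axis -11.2
px [206 173] [249 279] ctr [ 475.2 -175. ] size [119.9  34.7] axis 3.5
px [309 156] [361 264] ctr [460.9 -64.4] size [ 35.  117.7] axis -11.3
```

Run:
```python
from h import *
delta(473,-175,60,93.5)
```

```text
t=3.3: pos [ 421.8 -123.1  245.5] jaw yaw 88.3 q6 -2.06 W 85.2 F [ 0.6 -0.  -0.3]
  shift [185.8 -51.   51.1] turns [array([-0.09 ,  0.009, -0.003]), array([ 3.051, -0.004, -0.013])] rows lin 4.8 rot [np.float64(0.7), np.float64(24.4)]
```

>>> play_rows(
  deltas=[
    [26, -9, 9, -0.018, 0.002, -0.001, 0.4],
    [26, -9, 9, -0.018, 0.002, -0.001, 0.4],
    [26, -9, 9, -0.018, 0.002, -0.001, 0.4],
    [26, -9, 9, -0.018, 0.002, 0, 0.4],
    [26, -7, 7, -0.018, 0.002, 0, 0.4],
    [24, -6, 6, 0, 0, 0, 0.4],
    [12, 0, 0, 0, 0, 0, 0.4],
    [0, 0, 0, 0, 0, 0, 0.4],
    [0, 0, 0, 0, 0, 0, 0.4],
    [0, 0, 0, 0, 0, 0, 0.4],
  ],
)

```text
time_s: 4.13
position: [478.9, -173.9, 77.7]
tcp_rot: [-0.719, 1.561, -0.65]
contact_force: [-0.2, -0.5, 0.4]
gripper_width: 60.0
```

Run:
```python
from h import *
delta(473,-175,28,93.5)
c=cam("wrist","pics/w3.png")
```

```text
t=4.1: pos [ 478.9 -173.9   77.7] jaw yaw 93.9 q6 -2.19 W 60.0 F [-0.2 -0.5  0.4]
  shift [49.6 -0.4 -6.3] turns [array([0.008, 0.007, 0.006]), array([-3.134, -0.01 ,  0.011])] rows lin 1.2 rot [np.float64(0.1), np.float64(25.1)]
```

View pics/w3.png

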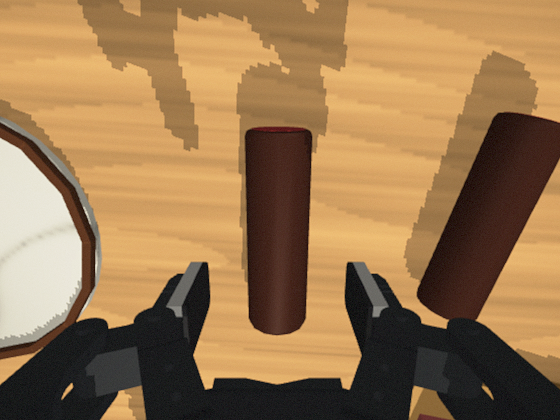

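Run:
```python
from h import *
c=cam("wrist"); 
# top face line of the rod ends: near end top edge (278,134) z~34..., far end top edge at (278,332)
print(ray(c,[(279,134)],34),ray(c,[(277,332)],34), ray(c,[(246,230),(309,230)],17), ray(c,[(279,127)],0))
print(state()["position"])
```

```text
[[ 418.98685794 -177.55524186]] [[ 525.18633944 -171.11604249]] [[ 473.34546333 -191.87937453]
 [ 470.86372481 -157.42766941]] [[ 418.32899736 -177.66469157]]
[ 479.50219195 -174.17746928   78.60930579]
```

>>> play_rows(
  deltas=[
    [10, 0, -3, 0.004, 0.002, 0.002, 0.3],
    [12, 0, -3, 0.004, 0.002, 0.002, 0.2],
    [12, 0, -1, 0, 0.002, 0.002, 0.1],
    [10, 0, 0, 0, 0, 0, 0.1],
    [5, 0, 0, 0, 0, 0, 0.1],
    [0, 0, 0, 0, 0, 0, 0.1],
    [0, 0, 0, 0, 0, 0, -0.4],
    [0, 0, 0, 0, 0, 0, -1],
    [0, 0, 0, 0, 0, 0, -1],
    [0, 0, 0, 0, 0, 0, -1],
  ],
)

```text
time_s: 5.07
position: [473.8, -175.7, 27.8]
tcp_rot: [-0.538, 1.562, -0.478]
contact_force: [-0.2, 0.9, -1.2]
gripper_width: 32.0
```

Run:
```python
from h import *
delta(473,-175,100,93.5)
```

```text
t=5.1: pos [ 473.8 -175.7   27.8] jaw yaw 93.5 q6 -2.19 W 32.0 F [-0.2  0.9 -1.2]
  shift [-72.2   0.4  -0.2] turns [array([-0.001,  0.008,  0.005]), array([ 3.141,  0.007, -0.012])] rows lin 1.7 rot [np.float64(0.1), np.float64(25.1)]
```

>>> play_rows(
  deltas=[
    [-15, 0, 0, 0, 0.002, 0.001, -1],
    [-25, 0, 0, 0, 0.002, 0.001, -1],
    [-25, 5, 0, 0, 0.002, 0.001, -1],
    [-12, 20, 1, -0.01, 0.002, 0.001, -1],
    [-3, 35, 2, -0.01, 0, 0, -1],
    [0, 38, 2, -0.01, 0, 0, -1],
    [0, 38, 3, -0.01, 0, 0, -1],
    [0, 38, 3, -0.01, 0, 0, -1],
    [0, 38, 3, -0.01, 0, 0, -1],
    [0, 38, 3, -0.01, 0, 0, -1],
  ],
)

```text
time_s: 5.9
position: [470.5, 77.7, 115.0]
tcp_rot: [-0.453, 1.559, -0.333]
contact_force: [0.9, 0.6, -1.0]
gripper_width: 32.2
```

Run:
```python
from h import *
delta(460,392,100,101.2)
```

```text
t=5.9: pos [470.5  77.7 115. ] jaw yaw 96.8 q6 -1.74 W 32.2 F [ 0.9  0.6 -1. ]
  shift [ 13.7 313.4  26.8] turns [array([-0.076,  0.01 ,  0.005]), array([ 3.065,  0.008, -0.016])] rows lin 7.6 rot [np.float64(0.6), np.float64(24.5)]
```

>>> play_rows(
  deltas=[
    [2, 38, 4, -0.01, 0.002, 0.001, -1],
    [2, 38, 4, -0.01, 0.002, 0.001, -1],
    [2, 38, 4, -0.01, 0.002, 0.001, -1],
    [2, 38, 3, -0.01, 0.002, 0.001, -1],
    [2, 38, 3, -0.01, 0.002, 0.001, -1],
    [2, 38, 3, -0.01, 0, 0, -1],
    [1, 35, 2, -0.01, 0, 0, -1],
    [0, 25, 1, 0, 0, 0, -1],
    [0, 15, 0, 0, 0, 0, -1],
    [0, 0, 0, 0, 0, 0, -1],
  ],
)

```text
time_s: 6.73
position: [441.7, 403.6, 103.6]
tcp_rot: [0.228, 1.561, 0.43]
contact_force: [0.2, 0.4, -1.2]
gripper_width: 32.3
```

Run:
```python
from h import *
c=cam("wrist","pics/w4.png")
delta(460,392,60,101.2)
```

```text
t=6.8: pos [441.9 402.4 103.4] jaw yaw 101.6 q6 -1.20 W 32.2 F [-0.7 -0.2 -0.4]
  shift [ 43.5 -13.9  15.2] turns [array([ 0.006,  0.009, -0.002]), array([-3.135e+00,  2.000e-03,  1.500e-02])] rows lin 1.2 rot [np.float64(0.1), np.float64(25.1)]
```

View pics/w4.png

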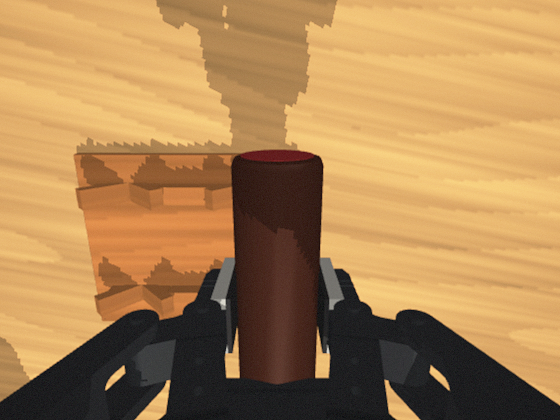

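>>> play_rows(
  deltas=[
    [8, -3, 3, 0.002, 0.003, 0, -1],
    [10, -3, 3, 0.002, 0.003, 0, -1],
    [10, -3, 3, 0.002, 0.003, 0, -1],
    [10, -2, 3, 0, 0, 0, -1],
    [5, -1, 1, 0, 0, 0, -1],
    [0, 0, 0, 0, 0, 0, -1],
    [0, 0, 0, 0, 0, 0, -1],
    [0, 0, 0, 0, 0, 0, -1],
    [0, 0, 0, 0, 0, 0, -1],
    [0, 0, 0, 0, 0, 0, -1],
  ],
)

```text
time_s: 7.62
position: [459.8, 385.2, 53.5]
tcp_rot: [-2.85, 1.565, -2.663]
contact_force: [0.6, 0.4, -0.2]
gripper_width: 32.2
```

Run:
```python
from h import *
c=cam("wrist","pics/w5.png")
delta(460,392,44,101.2)
```

```text
t=7.7: pos [459.8 385.3  53.6] jaw yaw 100.8 q6 -1.23 W 32.0 F [-0.1 -0.4 -0.9]
  shift [9.6 6.6 1.5] turns [array([-0.008, -0.005,  0.002]), array([3.134e+00, 2.000e-03, 8.000e-03])] rows lin 0.3 rot [np.float64(0.1), np.float64(25.1)]
```

View pics/w5.png

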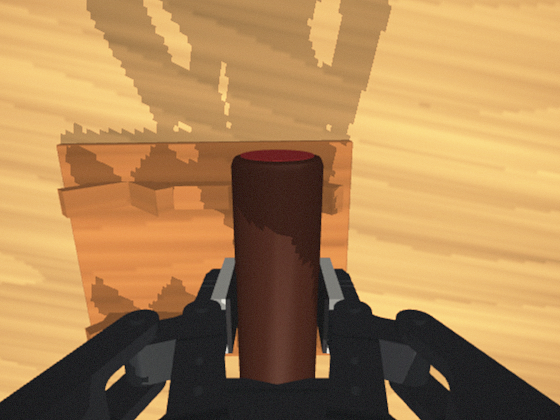

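Run:
```python
from h import *
c=cam("wrist")
P=ray(c,[(58,147),(352,142)],6); print(P, np.linalg.norm(P[0]-P[1])); e=P[1]-P[0]; a=np.degrees(np.arctan2(e[1],e[0])); print(a)
u=e/np.linalg.norm(e); x=np.array([u[1],-u[0]]); ctr=P.mean(0)+60*x; print("ctr",ctr,"N+",ctr+38*u,"N-",ctr-38*u)
```

```text
[[425.60356281 273.12760405]
 [397.29694346 409.19969601]] 138.9851751472797
101.75144632846941
ctr [470.19267303 353.38363795] N+ [462.45334735 390.58717055] N- [477.93199872 316.18010535]
```

>>> play_rows(
  deltas=[
    [0, 3, 1, -0.004, -0.002, 0.001, -1],
    [0, 3, 1, -0.004, -0.002, 0.001, -1],
    [4, 0, 0, 0, 0, 0, -1],
    [4, 0, 0, 0, 0, 0, -1],
    [2, 0, 0, 0, 0, 0, -1],
    [1, 0, 0, 0, 0, 0, -1],
    [0, 0, 0, 0, 0, 0, -1],
    [0, 0, 0, 0, 0, 0, -1],
    [0, 0, 0, 0, 0, 0, -1],
    [0, 0, 0, 0, 0, 0, -1],
  ],
)

```text
time_s: 8.55
position: [461.7, 393.4, 44.1]
tcp_rot: [0.28, 1.568, 0.478]
contact_force: [0.9, -0.4, 0.4]
gripper_width: 32.0
```

Run:
```python
from h import *
c=cam("wrist","pics/w6.png")
delta(461,391,41,101.4)
```

```text
t=8.6: pos [461.7 393.4  44.1] jaw yaw 101.4 q6 -1.23 W 32.3 F [ 0.7  0.2 -0.1]
  shift [ 3.1 -2.2 -1.2] turns [array([-0.   ,  0.003, -0.001]), array([ 3.141e+00, -1.000e-03, -4.000e-03])] rows lin 0.1 rot [np.float64(0.0), np.float64(25.1)]
```

>>> play_rows(
  deltas=[
    [1, -1, 0, 0, 0.002, 0, -1],
    [1, -1, 0, 0, 0, 0, -1],
    [2, 0, 0, 0, 0, 0, -1],
    [1, 0, 0, 0, 0, 0, -1],
    [0, 0, 0, 0, 0, 0, -1],
    [0, 0, 0, 0, 0, 0, -1],
    [0, 0, 0, 0, 0, 0, -1],
    [0, 0, 0, 0, 0, 0, -1],
    [0, 0, 0, 0, 0, 0, -1],
    [0, 0, 0, 0, 0, 0, -1],
  ],
)

```text
time_s: 9.43
position: [463.4, 390.4, 40.9]
tcp_rot: [-0.828, 1.569, -0.629]
contact_force: [0.3, -0.5, 1.4]
gripper_width: 32.3
```

Run:
```python
from h import *
c=cam("wrist","pics/w6.png")
delta(461,391,41,101.4)
```

```text
t=9.5: pos [463.4 390.5  40.9] jaw yaw 101.4 q6 -1.24 W 32.1 F [ 0.1 -1.4  1. ]
  shift [-0.1  1.  -2.2] turns [array([0.   , 0.001, 0.001]), array([-3.141e+00, -2.000e-03,  2.000e-03])] rows lin 0.1 rot [np.float64(0.0), np.float64(25.1)]
```

View pics/w6.png

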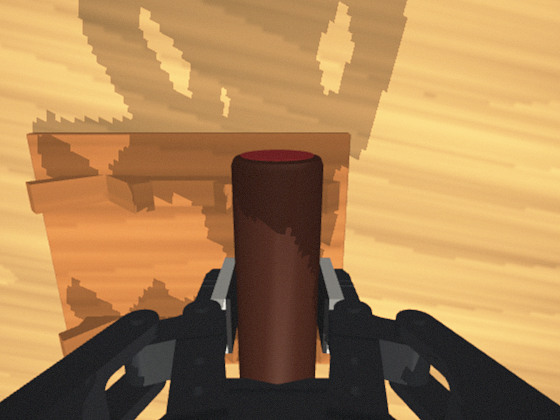

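>>> play_rows(
  deltas=[
    [1, 0, 0, 0, 0, 0, -1],
    [0, 0, 0, 0, 0, 0, -1],
    [0, 0, 0, 0, 0, 0, -0.2],
    [0, 0, 0, 0, 0, 0, -0.1],
    [0, 0, 0, 0, 0, 0, 0],
    [0, 0, 0, 0, 0, 0, 0.15],
    [0, 0, 0, 0, 0, 0, 0.15],
    [-5, 0, 0, 0, 0, 0, 0.15],
    [-10, 0, 0, 0, 0, 0, 0.2],
    [-20, 0, 0, 0, 0, 0, 0.4],
  ],
)

```text
time_s: 10.32
position: [459.9, 389.0, 71.1]
tcp_rot: [-2.7, 1.561, -2.5]
contact_force: [0.4, -0.4, 0.2]
gripper_width: 59.7
```

>>> play_rows(
  deltas=[
    [-25, 0, 0, 0, 0, 0, 0.4],
    [-25, 0, 0, 0, 0, 0, 0.4],
    [-20, -30, -5, 0.02, 0, 0, 0.4],
    [-10, -38, -6, 0.02, 0, 0, 0.4],
    [0, -38, -6, 0.02, 0, 0, 0.4],
    [0, -30, -5, 0.02, 0, 0, 0.4],
    [0, -10, -1, 0, 0, 0, 0.4],
    [0, 0, 0, 0, 0, 0, 0.4],
    [0, 0, 0, 0, 0, 0, 0.4],
    [0, 0, 0, 0, 0, 0, 0.4],
  ],
)

```text
time_s: 11.15
position: [466.6, 240.8, 170.9]
tcp_rot: [0.134, 1.556, 0.254]
contact_force: [0.2, -0.0, 0.3]
gripper_width: 59.5
```

Run:
```python
from h import *
delta(459,-64,80,78.8)
c=cam("wrist","pics/w7.png")
c=cam("scene"); cv2.imwrite("pics/s7.png",cv2.resize(c["image"][220:360,350:500,::-1],None,fx=4,fy=4,interpolation=cv2.INTER_CUBIC))
```

```text
t=11.2: pos [466.6 240.8 170.9] jaw yaw 96.9 q6 -1.41 W 59.5 F [ 0.2 -0.   0.3]
  shift [  89.7 -301.9  -45.2] turns [array([ 0.315,  0.014, -0.004]), array([-2.826,  0.006,  0.02 ])] rows lin 7.6 rot [np.float64(2.5), np.float64(22.6)]
```

View pics/w7.png

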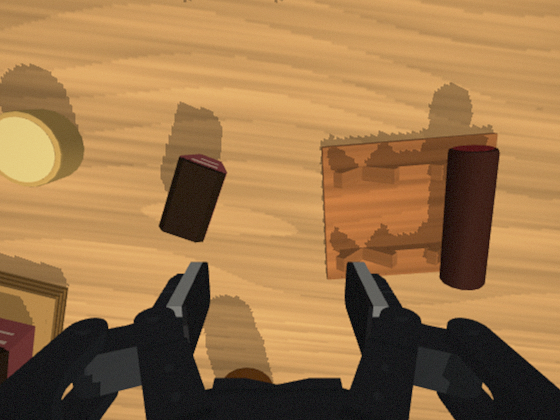

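View pics/s7.png

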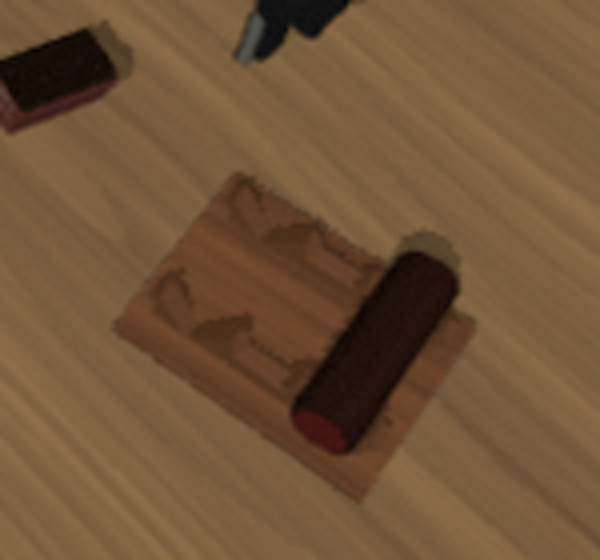

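>>> play_rows(
  deltas=[
    [5, -35, -4, 0.04, 0.002, 0, 0.4],
    [8, -37, -3, 0.04, 0.002, 0, 0.4],
    [8, -37, -2, 0.04, 0.002, 0, 0.4],
    [8, -37, -1, 0.04, 0.002, 0, 0.4],
    [8, -37, 0, 0.04, 0.002, 0, 0.4],
    [10, -37, 2, 0.04, 0.002, 0, 0.4],
    [10, -35, 4, 0.04, 0.001, 0, 0.4],
    [12, -28, 3, 0.03, 0.001, 0, 0.4],
    [10, -8, 2, 0, 0, 0, 0.4],
    [0, 0, 0, 0, 0, 0, 0.4],
  ],
)

```text
time_s: 12.08
position: [467.4, -49.7, 86.8]
tcp_rot: [1.41, 1.561, 1.231]
contact_force: [-0.5, -0.3, 0.1]
gripper_width: 59.8
```

Run:
```python
from h import *
c=cam("wrist","pics/w8.png")
delta(459,-64,75,78.8)
```

```text
t=12.1: pos [467.8 -49.   87.5] jaw yaw 79.8 q6 -1.72 W 59.8 F [ 0.2 -1.  -0.4]
  shift [ 12.4 -16.5  -6. ] turns [array([ 0.017,  0.002, -0.009]), array([-3.125e+00,  1.500e-02,  3.000e-03])] rows lin 0.5 rot [np.float64(0.2), np.float64(25.0)]
```

View pics/w8.png

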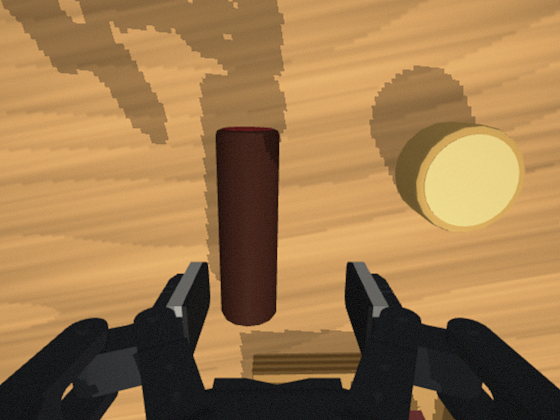

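Run:
```python
from h import *
c=cam("wrist")
a,b=ray(c,[(247,133)],34)[0],ray(c,[(250,323)],34)[0]; print(a,b,(a+b)/2,np.degrees(np.arctan2(*(b-a)[::-1])))
print(ray(c,[(218,160),(279,160),(220,290),(276,290)],17))
```

```text
[406.02143558 -51.8889495 ] [510.77830898 -71.78550868] [458.39987228 -61.83722909] -10.754141586067954
[[418.42130981 -71.74954988]
 [424.33675295 -39.22071308]
 [496.03354129 -88.53274289]
 [502.2659945  -54.99649062]]
```

>>> play_rows(
  deltas=[
    [6, -6, -3, 0.008, 0, -0.003, 0.4],
    [8, -6, -2, 0.002, 0, -0.003, 0.4],
    [10, -3, -1, 0, 0, -0.002, 0.3],
    [12, 0, 0, 0, 0, 0, 0.2],
    [12, 0, 0, 0, 0, 0, 0.1],
    [8, 0, 0, 0, 0, 0, 0.1],
    [2, 0, 0, 0, 0, 0, 0.1],
    [0, 0, 0, 0, 0, 0, 0.1],
    [0, 0, 0, 0, 0, 0, 0.1],
    [0, 0, 0, 0, 0, 0, 0.1],
  ],
)

```text
time_s: 13.02
position: [460.2, -56.0, 26.8]
tcp_rot: [0.12, 1.564, -0.054]
contact_force: [0.1, -0.8, 0.6]
gripper_width: 46.7
```

Run:
```python
from h import *
delta(458.5,-63,28,79.2)
```

```text
t=13.0: pos [460.2 -56.   26.8] jaw yaw 80.0 q6 -1.74 W 46.7 F [ 0.1 -0.8  0.6]
  shift [-1.2 -7.2 -0.4] turns [array([ 0.014,  0.007, -0.001]), array([-3.128e+00,  1.000e-03,  1.000e-02])] rows lin 0.2 rot [np.float64(0.1), np.float64(25.0)]
```

>>> play_rows(
  deltas=[
    [-1, -3, 0, 0.007, 0.003, 0, 0.1],
    [0, -3, 0, 0.007, 0.003, 0, 0.1],
    [0, -2, 0, 0, 0, 0, 0.1],
    [0, 0, 0, 0, 0, 0, 0.1],
    [0, 0, 0, 0, 0, 0, 0.1],
    [0, 0, 0, 0, 0, 0, -0.2],
    [0, 0, 0, 0, 0, 0, -1],
    [0, 0, 0, 0, 0, 0, -1],
    [0, 0, 0, 0, 0, 0, -1],
    [0, 0, 0, 0, 0, 0, -1],
  ],
)

```text
time_s: 13.85
position: [460.9, -65.8, 30.8]
tcp_rot: [-0.026, 1.565, -0.217]
contact_force: [-0.6, -0.1, 1.1]
gripper_width: 32.0
```

Run:
```python
from h import *
delta(458.5,-63,28,79.2)
c=cam("wrist","pics/w9.png")
```

```text
t=13.8: pos [460.9 -65.8  30.8] jaw yaw 79.1 q6 -1.74 W 32.0 F [-0.6 -0.1  1.1]
  shift [ 2.8  2.3 -2.9] turns [array([-0.002,  0.006,  0.   ]), array([ 3.14,  0.  , -0.01])] rows lin 0.1 rot [np.float64(0.1), np.float64(25.1)]
```

View pics/w9.png

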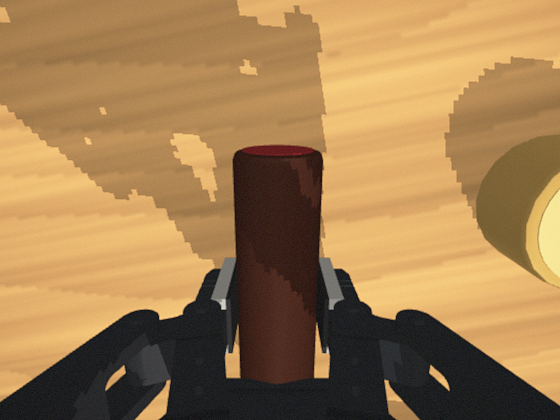

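>>> play_rows(
  deltas=[
    [-15, 0, 0, 0, 0.002, 0, -1],
    [-25, 0, 0, 0, 0.002, 0, -1],
    [-25, 0, 0, 0, 0.002, 0, -1],
    [-12, 20, -3, -0.03, 0, 0, -1],
    [-3, 35, -5, -0.04, 0, 0, -1],
    [0, 38, -4, -0.04, 0, 0, -1],
    [0, 38, -2, -0.04, 0, 0, -1],
    [0, 38, 0, -0.04, 0, 0, -1],
    [0, 38, 2, -0.04, 0, 0, -1],
    [0, 38, 3, -0.04, 0, 0, -1],
  ],
)

```text
time_s: 14.73
position: [467.1, 184.8, 113.1]
tcp_rot: [2.677, 1.568, 2.756]
contact_force: [0.3, -0.1, -1.1]
gripper_width: 32.1
```

Run:
```python
from h import *
delta(476,317,100,101.4)
```

```text
t=14.7: pos [467.1 184.8 113.1] jaw yaw 94.5 q6 -1.48 W 32.1 F [ 0.3 -0.1 -1.1]
  shift [ 13.2 131.   19.2] turns [array([-0.121, -0.003, -0.002]), array([ 3.021e+00, -2.000e-03,  4.000e-03])] rows lin 3.2 rot [np.float64(1.0), np.float64(24.2)]
```

>>> play_rows(
  deltas=[
    [2, 36, 5, -0.04, 0, 0, -1],
    [2, 34, 6, -0.04, 0, 0, -1],
    [3, 28, 6, -0.02, 0, 0, -1],
    [3, 16, 5, 0, 0, 0, -1],
    [3, 6, 2, 0, 0, 0, -1],
    [0, 0, 0, 0, 0, 0, -1],
    [0, 0, 0, 0, 0, 0, -1],
    [0, 0, 0, 0, 0, 0, -1],
    [0, 0, 0, 0, 0, 0, -1],
    [0, 0, 0, 0, 0, 0, -1],
  ],
)

```text
time_s: 15.57
position: [470.4, 316.8, 96.0]
tcp_rot: [3.085, 1.562, -3.006]
contact_force: [-0.8, 0.4, -1.5]
gripper_width: 32.1
```

Run:
```python
from h import *
c=cam("wrist","pics/w10.png")
delta(476,317,60,101.4)
```

```text
t=15.6: pos [470.5 316.7  96. ] jaw yaw 101.0 q6 -1.35 W 32.1 F [ 0.  -0.  -1.2]
  shift [35.9 -0.8  5.8] turns [array([-0.006, -0.009, -0.   ]), array([ 3.135e+00, -1.000e-03,  1.400e-02])] rows lin 0.9 rot [np.float64(0.1), np.float64(25.1)]
```

View pics/w10.png

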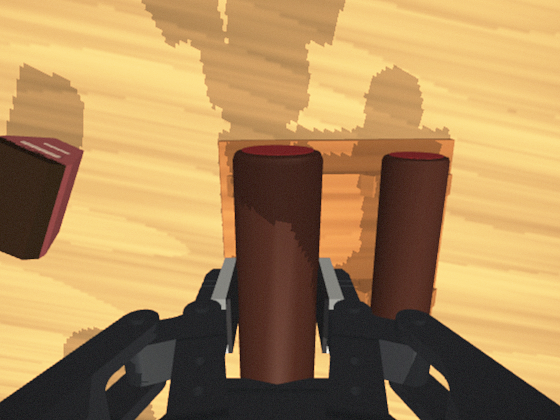

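>>> play_rows(
  deltas=[
    [8, 0, 2, -0.003, -0.003, 0, -1],
    [10, 0, 2, -0.003, -0.003, 0, -1],
    [10, 0, 2, 0, -0.002, 0, -1],
    [10, 0, 0, 0, 0, 0, -1],
    [5, 0, 0, 0, 0, 0, -1],
    [2, 0, 0, 0, 0, 0, -1],
    [0, 0, 0, 0, 0, 0, -1],
    [0, 0, 0, 0, 0, 0, -1],
    [0, 0, 0, 0, 0, 0, -1],
    [0, 0, 0, 0, 0, 0, -1],
  ],
)

```text
time_s: 16.45
position: [476.8, 315.7, 44.9]
tcp_rot: [-3.042, 1.569, -2.846]
contact_force: [-0.4, 0.1, -1.0]
gripper_width: 32.0
```

Run:
```python
from h import *
c=cam("wrist","pics/w11.png")
delta(476.4,317,43.8,101.4)
```

```text
t=16.5: pos [476.9 315.7  45.1] jaw yaw 101.2 q6 -1.36 W 32.3 F [-0.2  0.4 -1.4]
  shift [ 1.3  1.3 -0.2] turns [array([-0.003, -0.002,  0.   ]), array([3.139e+00, 0.000e+00, 3.000e-03])] rows lin 0.0 rot [np.float64(0.0), np.float64(25.1)]
```

View pics/w11.png

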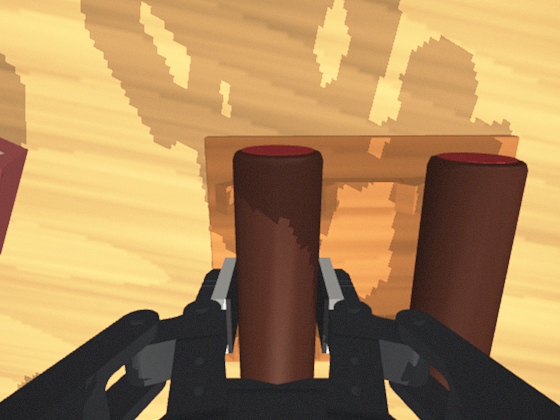

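>>> play_rows(
  deltas=[
    [2, 0, 0, 0, 0, 0, -1],
    [2, 0, 0, 0, 0, 0, -1],
    [1, 0, 0, 0, 0, 0, -1],
    [0, 0, 0, 0, 0, 0, -1],
    [0, 0, 0, 0, 0, 0, -1],
    [0, 0, 0, 0, 0, 0, -1],
    [0, 0, 0, 0, 0, 0, -1],
    [0, 0, 0, 0, 0, 0, -1],
    [0, 0, 0, 0, 0, 0, -1],
    [0, 0, 0, 0, 0, 0, -1],
  ],
)

```text
time_s: 17.33
position: [478.5, 316.2, 44.3]
tcp_rot: [-0.809, 1.569, -0.611]
contact_force: [0.1, -0.7, 0.1]
gripper_width: 32.1
```

Run:
```python
from h import *
delta(476.4,317,43.8,101.4)
```

```text
t=17.3: pos [478.5 316.2  44.3] jaw yaw 101.3 q6 -1.36 W 32.1 F [ 0.1 -0.7  0.1]
  shift [ 0.5  1.2 -1.9] turns [array([-0.001,  0.001,  0.001]), array([ 3.141e+00,  2.000e-03, -2.000e-03])] rows lin 0.1 rot [np.float64(0.0), np.float64(25.1)]
```

>>> play_rows(
  deltas=[
    [1, 0, 0, 0, 0, 0, -1],
    [0, 0, 0, 0, 0, 0, -1],
    [0, 0, 0, 0, 0, 0, -0.2],
    [0, 0, 0, 0, 0, 0, -0.1],
    [0, 0, 0, 0, 0, 0, 0],
    [0, 0, 0, 0, 0, 0, 0.15],
    [0, 0, 0, 0, 0, 0, 0.15],
    [-5, 0, 0, 0, 0, 0, 0.15],
    [-10, 0, 0, 0, 0, 0, 0.15],
    [-20, 0, 0, 0, 0, 0, 0.2],
  ],
)

```text
time_s: 18.17
position: [476.2, 315.1, 76.3]
tcp_rot: [-2.752, 1.563, -2.554]
contact_force: [-0.4, 0.8, 0.3]
gripper_width: 51.1
```

>>> play_rows(
  deltas=[
    [-25, 0, 0, 0, 0, 0, 1],
    [-30, -5, 0, 0.03, 0, 0, 1],
    [-30, -15, -3, 0.03, 0, 0, 1],
    [-20, -25, -3, 0.03, 0, 0, 1],
    [-10, -25, -3, 0.03, 0, 0, 1],
    [0, -15, -2, 0, 0, 0, 1],
    [0, -5, 0, 0, 0, 0, 1],
    [0, 0, 0, 0, 0, 0, 1],
    [0, 0, 0, 0, 0, 0, 1],
    [0, 0, 0, 0, 0, 0, 1],
  ],
)

```text
time_s: 19.0
position: [479.6, 224.0, 211.1]
tcp_rot: [0.044, 1.559, 0.118]
contact_force: [0.5, -0.4, 0.3]
gripper_width: 85.5
```

Run:
```python
from h import *
delta(470,175,120,101.4)
c=cam("wrist","pics/w12.png")
c=cam("scene"); cv2.imwrite("pics/s12.png",cv2.resize(c["image"][220:360,350:500,::-1],None,fx=4,fy=4,interpolation=cv2.INTER_CUBIC))
```

```text
t=19.0: pos [479.6 224.  211.1] jaw yaw 94.3 q6 -1.40 W 85.5 F [ 0.5 -0.4  0.3]
  shift [ 90.9 -48.2 -14.3] turns [array([-0.125,  0.012,  0.   ]), array([ 3.017,  0.   , -0.018])] rows lin 2.5 rot [np.float64(1.0), np.float64(24.1)]
```

View pics/w12.png

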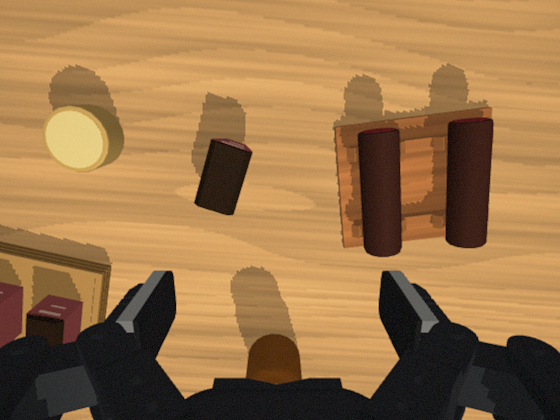

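View pics/s12.png

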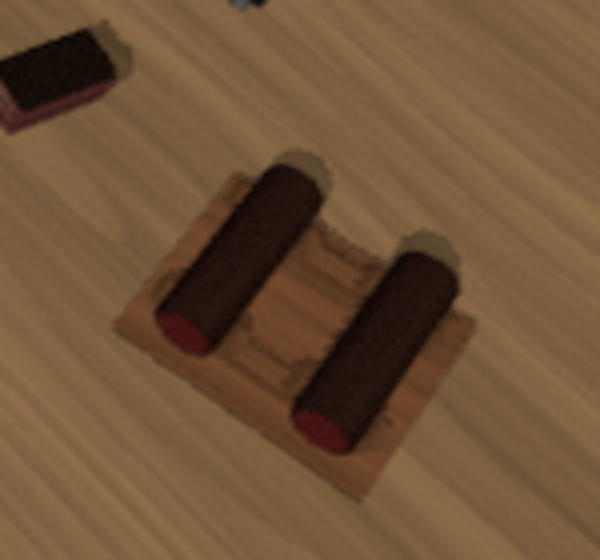

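Run:
```python
from h import *
c=cam("wrist"); hsv=cv2.cvtColor(c["image"],cv2.COLOR_RGB2HSV)
m=(hsv[:,:,2]<60); m[:,:180]=0;m[230:]=0;m[:,270:]=0
rects(c,m.astype(np.uint8),40,100)
s=cam("scene"); print("jar base",ray(s,[(307,322)],0), "lid", ray(s,[(308,299)],85))
d=cam("side"); f=lambda x,y:(x/2.4+120,y/2.1+120); print(ray(d,[f(338,100)],0),ray(d,[f(339,55)],85))
cv2.imwrite("pics/w12c.png",cv2.resize(c["image"][110:240,170:290,::-1],None,fx=4.5,fy=4.5,interpolation=cv2.INTER_CUBIC))
```

```text
px [195 140] [251 214] ctr [472.  176.7] size [34.4 58.5] axis -14.0
jar base [[681.89845165 240.13146977]] lid [[679.09008563 234.10011599]]
[[690.18168645 251.38563112]] [[672.93536884 221.54833268]]
```

View pics/w12c.png

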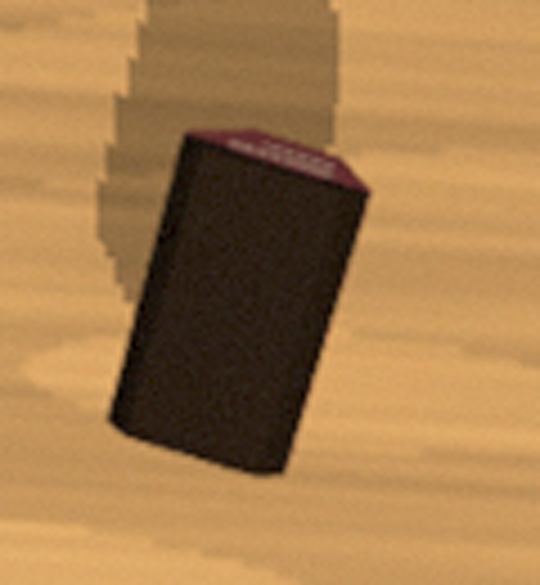

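>>> play_rows(
  deltas=[
    [0, 0, 0, 0.12, 0, 0, 1],
    [5, 0, 0, 0.12, 0, 0, 1],
    [5, 0, 0, 0.12, 0, 0, 1],
    [5, 0, 0, 0.12, 0, 0, 1],
    [5, 0, 0, 0.12, 0, 0, 1],
    [5, 0, 0, 0.12, 0, 0, 1],
    [5, 0, 0, 0.12, 0, 0, 1],
    [5, 0, 0, 0.12, 0, 0, 1],
    [5, 0, 0, 0.12, 0, 0, 1],
    [5, 0, 0, 0.12, 0, 0, 1],
  ],
)

```text
time_s: 20.08
position: [478.7, 227.7, 160.6]
tcp_rot: [1.21, 1.565, 0.038]
contact_force: [0.2, 0.6, 0.2]
gripper_width: 85.2
```

Run:
```python
from h import *
delta(472,176.7,120,-14)
```

```text
t=20.1: pos [478.7 227.7 160.6] jaw yaw 22.9 q6 -0.15 W 85.2 F [0.2 0.6 0.2]
  shift [ 40.6 -26.2  44.3] turns [array([ 0.643,  0.   , -0.006]), array([-2.498,  0.007,  0.   ])] rows lin 1.6 rot [np.float64(5.1), np.float64(20.0)]
```

>>> play_rows(
  deltas=[
    [5, 0, 0, 0.12, 0, 0, 1],
    [5, 0, 0, 0.12, 0, 0, 1],
    [5, 0, 0, 0.12, 0, 0, 1],
    [5, 0, 0, 0.12, 0, 0, 1],
    [5, 0, 0, 0.1, 0, 0, 1],
    [5, 1, 10, 0.05, 0, 0, 1],
    [5, 2, 15, 0, 0, 0, 1],
    [5, 2, 15, 0, 0, 0, 1],
    [0, 1, 8, 0, 0, 0, 1],
    [0, 0, 0, 0, 0, 0, 1],
  ],
)

```text
time_s: 20.92
position: [469.6, 181.6, 113.1]
tcp_rot: [-1.089, 1.566, -2.919]
contact_force: [0.2, 0.4, -0.2]
gripper_width: 85.2
```

Run:
```python
from h import *
delta(472,176.7,80,-14)
c=cam("wrist","pics/w13.png"); hsv=cv2.cvtColor(c["image"],cv2.COLOR_RGB2HSV)
```

```text
t=20.9: pos [469.6 181.6 113.1] jaw yaw -14.8 q6 0.43 W 85.2 F [ 0.2  0.4 -0.2]
  shift [33.1  3.7  4. ] turns [array([-0.014,  0.002,  0.004]), array([ 3.127,  0.007, -0.004])] rows lin 0.8 rot [np.float64(0.1), np.float64(25.0)]
```

View pics/w13.png

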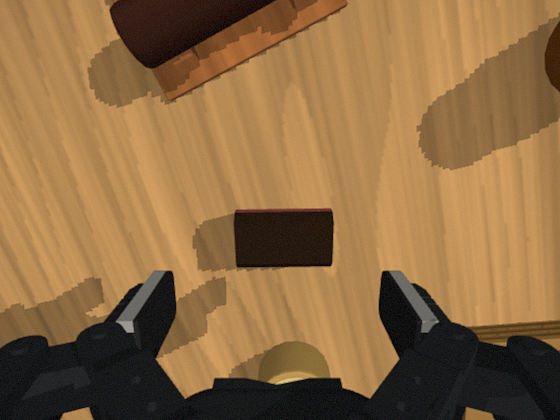

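Run:
```python
from h import *
c=cam("wrist"); hsv=cv2.cvtColor(c["image"],cv2.COLOR_RGB2HSV)
m=(hsv[:,:,2]<60); m[:,:200]=0;m[280:]=0;m[:,370:]=0;m[:180]=0
rects(c,m.astype(np.uint8),40,100)
delta(472,176.7,36,-14)
```

```text
px [234 212] [332 267] ctr [472.8 178.3] size [34.5 57.6] axis -14.0
t=21.0: pos [470.  182.4 113.5] jaw yaw -14.8 q6 0.43 W 85.3 F [-0.2  0.3 -1.3]
  shift [77.5  3.7  4.9] turns [array([-0.014,  0.002,  0.004]), array([ 3.128e+00,  6.000e-03, -2.000e-03])] rows lin 1.9 rot [np.float64(0.1), np.float64(25.0)]
```

>>> play_rows(
  deltas=[
    [8, 1, 2, -0.007, 0, 0.002, 1],
    [12, 1, 1, -0.007, 0, 0.002, 1],
    [14, 1, 1, 0, 0, 0, 1],
    [14, 0, 0, 0, 0, 0, 1],
    [14, 0, 0, 0, 0, 0, 0.9],
    [10, 0, 0, 0, 0, 0, 0.9],
    [4, 0, 0, 0, 0, 0, 0.8],
    [0, 0, 0, 0, 0, 0, 0.7],
    [0, 0, 0, 0, 0, 0, 0.7],
    [0, 0, 0, 0, 0, 0, 0.7],
  ],
)

```text
time_s: 21.85
position: [476.2, 182.2, 35.7]
tcp_rot: [1.908, 1.561, 0.101]
contact_force: [-0.0, -0.0, 0.3]
gripper_width: 72.6
```

Run:
```python
from h import *
delta(472.5,177.8,35,-14)
c=cam("wrist","pics/w14.png")
```

```text
t=21.9: pos [476.2 182.2  35.7] jaw yaw -13.5 q6 0.40 W 72.6 F [-0.  -0.   0.3]
  shift [ 0.7 -2.6  5.1] turns [array([ 0.008, -0.003, -0.009]), array([-3.133,  0.014, -0.005])] rows lin 0.1 rot [np.float64(0.1), np.float64(25.1)]
```

View pics/w14.png

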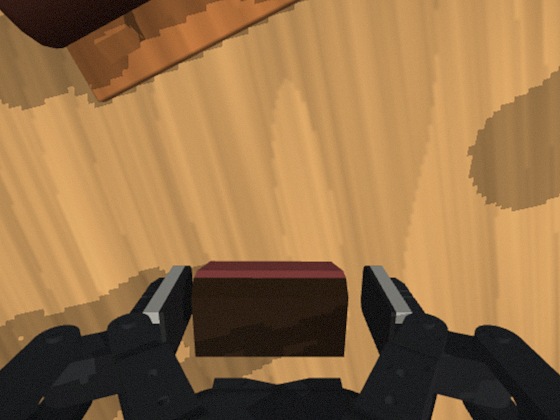

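Run:
```python
from h import *
c=cam("wrist")
P=ray(c,[(194,278),(348,278),(345,357),(194,357)],40); print(P, P.mean(0))
```

```text
[[450.68697309 202.59496168]
 [505.26112107 189.14428592]
 [498.00483353 155.29387088]
 [440.35983574 169.70499749]] [473.57819086 179.18452899]
```

>>> play_rows(
  deltas=[
    [0, -1, 2, 0.004, -0.002, -0.004, 0.7],
    [0, -1, 2, 0.004, -0.001, -0.004, 0.7],
    [0, 0, 0, 0, 0, 0, 0.7],
    [0, 0, 0, 0, 0, 0, 0.7],
    [0, 0, 0, 0, 0, 0, 0.5],
    [0, 0, 0, 0, 0, 0, 0],
    [0, 0, 0, 0, 0, 0, -1],
    [0, 0, 0, 0, 0, 0, -1],
    [0, 0, 0, 0, 0, 0, -1],
    [0, 0, 0, 0, 0, 0, -1],
  ],
)

```text
time_s: 22.78
position: [475.2, 178.5, 38.9]
tcp_rot: [1.957, 1.564, 0.141]
contact_force: [-0.1, 0.1, 1.5]
gripper_width: 57.0
```

Run:
```python
from h import *
delta(472.5,177.8,35,-14)
c=cam("wrist","pics/w15.png")
```

```text
t=22.8: pos [475.2 178.5  38.9] jaw yaw -14.1 q6 0.40 W 57.0 F [-0.1  0.1  1.5]
  shift [ 3.9 -2.4  1.4] turns [array([-0.001, -0.002, -0.006]), array([ 3.14 , -0.01 ,  0.004])] rows lin 0.1 rot [np.float64(0.1), np.float64(25.1)]
```

View pics/w15.png

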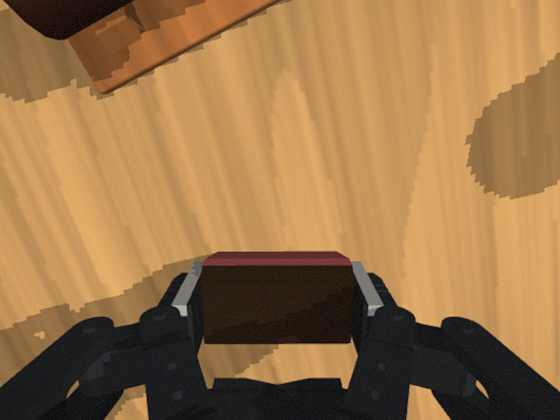

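>>> play_rows(
  deltas=[
    [-15, 0, 0, 0, 0, 0, -1],
    [-30, 0, 0, 0, 0, 0, -1],
    [-30, 10, 10, 0, 0, -0.002, -1],
    [-25, 20, 22, 0, 0, -0.002, -1],
    [-20, 25, 28, 0, 0, -0.002, -1],
    [-15, 25, 28, 0, 0, 0, -1],
    [-10, 25, 28, 0, 0, 0, -1],
    [-5, 25, 28, 0, 0, 0, -1],
    [0, 25, 28, 0, 0, 0, -1],
    [0, 25, 28, 0, 0, 0, -1],
  ],
)

```text
time_s: 23.67
position: [599.1, -63.1, 189.3]
tcp_rot: [-1.35, 1.559, 3.13]
contact_force: [-0.4, -0.2, -0.6]
gripper_width: 57.0
```

Run:
```python
from h import *
delta(620,-100,200,-14)
```

```text
t=23.7: pos [599.1 -63.1 189.3] jaw yaw -13.3 q6 -0.04 W 57.0 F [-0.4 -0.2 -0.6]
  shift [-10.9  28.8  31.1] turns [array([0.012, 0.003, 0.011]), array([-3.13 , -0.018,  0.004])] rows lin 1.0 rot [np.float64(0.1), np.float64(25.0)]
```

>>> play_rows(
  deltas=[
    [-4, 12, 15, 0.006, 0.001, 0.003, -1],
    [-4, 8, 12, 0.006, 0.001, 0.003, -1],
    [-2, 4, 6, 0, 0.001, 0.003, -1],
    [0, 0, 0, 0, 0, 0.002, -1],
    [0, 0, 0, 0, 0, 0, -1],
    [0, 0, 0, 0, 0, 0, -1],
    [0, 0, 0, 0, 0, 0, -1],
    [0, 0, 0, 0, 0, 0, -1],
    [0, 0, 0, 0, 0, 0, -1],
    [0, 0, 0, 0, 0, 0, -1],
  ],
)

```text
time_s: 24.5
position: [614.1, -103.7, 196.0]
tcp_rot: [-1.765, 1.565, 2.701]
contact_force: [-0.3, 0.5, -0.3]
gripper_width: 57.2
```

Run:
```python
from h import *
delta(620,-100,200,-14)
c=cam("wrist","pics/w16.png")
```

```text
t=24.5: pos [ 614.1 -103.7  196. ] jaw yaw -14.1 q6 -0.08 W 57.2 F [-0.3  0.5 -0.3]
  shift [-4.   4.8 -5. ] turns [array([-0.002, -0.001,  0.005]), array([3.139e+00, 9.000e-03, 2.000e-03])] rows lin 0.2 rot [np.float64(0.0), np.float64(25.1)]
```

View pics/w16.png

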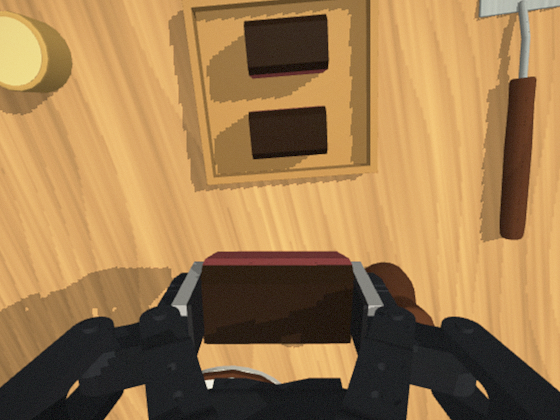

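Run:
```python
from h import *
c=cam("wrist"); hsv=cv2.cvtColor(c["image"],cv2.COLOR_RGB2HSV)
m=(hsv[:,:,2]<60); m[:,:235]=0;m[165:]=0;m[:,340:]=0
for z in (46,43): rects(c,m.astype(np.uint8),z,100)
cv2.imwrite("pics/w16c.png",cv2.resize(c["image"][0:190,175:385,::-1],None,fx=3.1,fy=3.1,interpolation=cv2.INTER_CUBIC))
s=cam("scene"); d=cam("side")
cv2.imwrite("pics/s16.png",cv2.resize(s["image"][180:270,190:310,::-1],None,fx=5,fy=5,interpolation=cv2.INTER_CUBIC))
```

```text
px [249 107] [326 158] ctr [635.1 -53.7] size [34.5 56.9] axis -9.8
px [245  15] [327  74] ctr [648.2   5.3] size [34.6 57. ] axis -9.7
px [249 107] [326 158] ctr [635.1 -53.9] size [34.9 57.6] axis -9.8
px [245  15] [327  74] ctr [648.4   5.8] size [35.  57.7] axis -9.7
```

View pics/w16c.png

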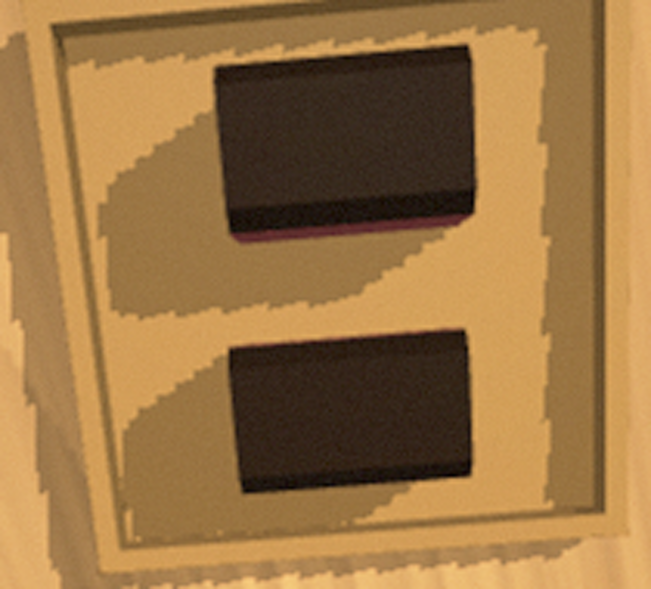

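View pics/s16.png

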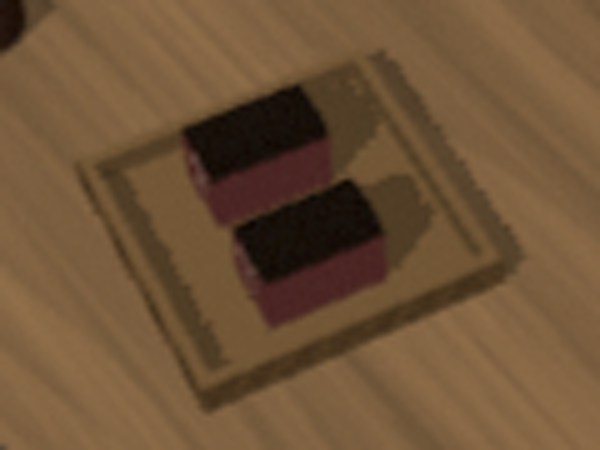

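Run:
```python
from h import *
s=cam("scene"); hsv=cv2.cvtColor(s["image"],cv2.COLOR_RGB2HSV)
m=(hsv[:,:,2]<45); m[:,:215]=0;m[250:]=0;m[:,300:]=0;m[:190]=0
rects(s,m.astype(np.uint8),44,50)
d=cam("side"); hsv=cv2.cvtColor(d["image"],cv2.COLOR_RGB2HSV)
m=(hsv[:,:,2]<45); m[:,:270]=0;m[245:]=0;m[:,340:]=0;m[:190]=0
rects(d,m.astype(np.uint8),44,50)
delta(641,-24,120,-9.8)
```

```text
px [237 216] [265 236] ctr [648.5   7.3] size [34.2 58.6] axis -9.6
px [227 197] [254 215] ctr [635.2 -52.8] size [33.7 58.7] axis -10.2
px [296 213] [323 225] ctr [632.4 -58.9] size [36.  60.1] axis -8.6
px [287 199] [313 210] ctr [645.8   0. ] size [33.2 59.5] axis -9.9
t=24.8: pos [ 614.4 -104.6  196.2] jaw yaw -14.2 q6 -0.08 W 56.7 F [ 0.2 -0.5 -2.8]
  shift [ 76.3   6.4 -84.6] turns [array([-0.077, -0.001,  0.005]), array([3.065e+00, 7.000e-03, 2.000e-03])] rows lin 2.7 rot [np.float64(0.6), np.float64(24.5)]
```

Run:
```python
from h import *
c=cam("wrist"); s=state(); A=R.from_euler("xyz",s["tcp_rot"]).as_matrix()
cv2.imwrite("pics/w17c.png",cv2.resize(c["image"][235:360,180:370,::-1],None,fx=4,fy=4,interpolation=cv2.INTER_CUBIC))
for dz in (-3,1.1,3):
    P=ray(c,[(203,265),(352,265),(351,343),(204,343)],s["position"][2]+dz); P3=np.c_[P,[s["position"][2]+dz]*4]
    T=(P3-s["position"])@A; print(dz,T.round(1).tolist(),T.mean(0).round(1))
```

```text
-3 [[3.1, -27.9, -15.5], [2.9, 29.1, -15.6], [2.8, 30.9, 19.6], [3.1, -29.7, 19.8]] [3.  0.6 2.1]
1.1 [[-1.0, -27.0, -17.5], [-1.2, 28.1, -17.6], [-1.3, 29.8, 16.4], [-1.0, -28.7, 16.6]] [-1.1  0.6 -0.5]
3 [[-2.9, -26.5, -18.4], [-3.1, 27.6, -18.6], [-3.2, 29.4, 15.0], [-2.9, -28.2, 15.1]] [-3.   0.6 -1.7]
```

View pics/w17c.png

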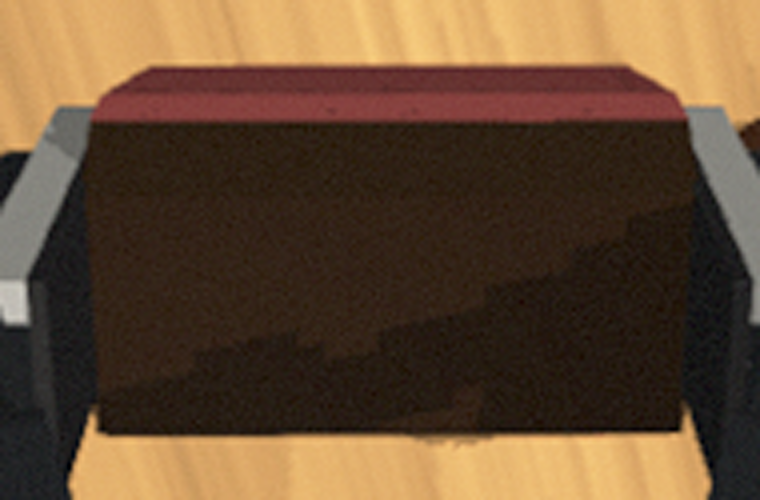

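>>> play_rows(
  deltas=[
    [5, 0, -15, -0.02, 0, 0.001, -1],
    [10, 0, -20, -0.02, 0, 0.001, -1],
    [12, 0, -20, -0.02, 0, 0.001, -1],
    [12, 1, -14, -0.02, 0, 0.001, -1],
    [12, 1, -8, 0, 0, 0, -1],
    [10, 0, -3, 0, 0, 0, -1],
    [6, 0, 0, 0, 0, 0, -1],
    [0, 0, 0, 0, 0, 0, -1],
    [0, 0, 0, 0, 0, 0, -1],
    [0, 0, 0, 0, 0, 0, -1],
  ],
)

```text
time_s: 25.68
position: [634.5, -22.1, 123.3]
tcp_rot: [-2.123, 1.57, 2.426]
contact_force: [0.4, -0.1, -1.3]
gripper_width: 57.0
```

Run:
```python
from h import *
delta(641,-24.2,95,-9.8)
c=cam("wrist","pics/w18.png")
```

```text
t=25.7: pos [634.5 -22.1 123.3] jaw yaw -9.4 q6 -0.03 W 57.0 F [ 0.4 -0.1 -1.3]
  shift [28.3  6.8  1.1] turns [array([ 0.008, -0.   ,  0.001]), array([-3.134e+00, -1.000e-03, -1.000e-03])] rows lin 0.7 rot [np.float64(0.1), np.float64(25.1)]
```

View pics/w18.png

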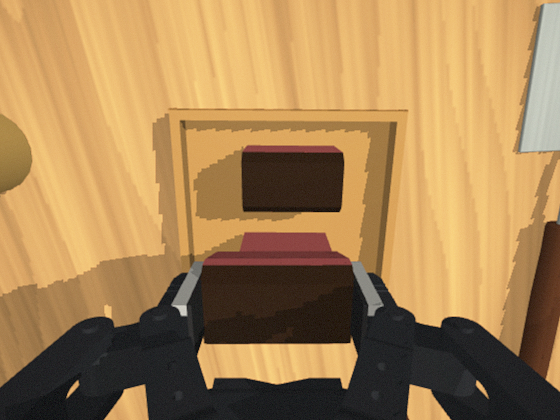

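Run:
```python
from h import *
c=cam("wrist"); hsv=cv2.cvtColor(c["image"],cv2.COLOR_RGB2HSV)
m=(hsv[:,:,2]<60); m[:,:235]=0;m[225:]=0;m[:,350:]=0;m[:130]=0
rects(c,m.astype(np.uint8),44,100)
P=ray(c,[(243,152),(343,152),(242,211),(343,211)],46); print(P)
P=ray(c,[(242,234),(327,234)],40); print("right piece near bevel edge",P)
P=ray(c,[(170,111),(407,112)],20);print(P,P.mean(0),np.linalg.norm(P[1]-P[0]))
s=cam("scene"); cv2.imwrite("pics/s18.png",cv2.resize(s["image"][150:270,170:330,::-1],None,fx=5,fy=5,interpolation=cv2.INTER_CUBIC))
```

```text
px [242 152] [342 211] ctr [648.6   6.9] size [34.5 57.9] axis -10.0
[[624.29379469  28.79704083]
 [679.50324311  19.70918263]
 [617.13906238  -5.02811115]
 [675.77976217 -14.69036358]]
right piece near bevel edge [[613.37558446 -21.37601395]
 [665.28021799 -29.93191226]]
[[581.90553097  57.62612495]
 [725.18625413  33.45788276]] [653.54589255  45.54200386] 145.3047472014652
```

View pics/s18.png

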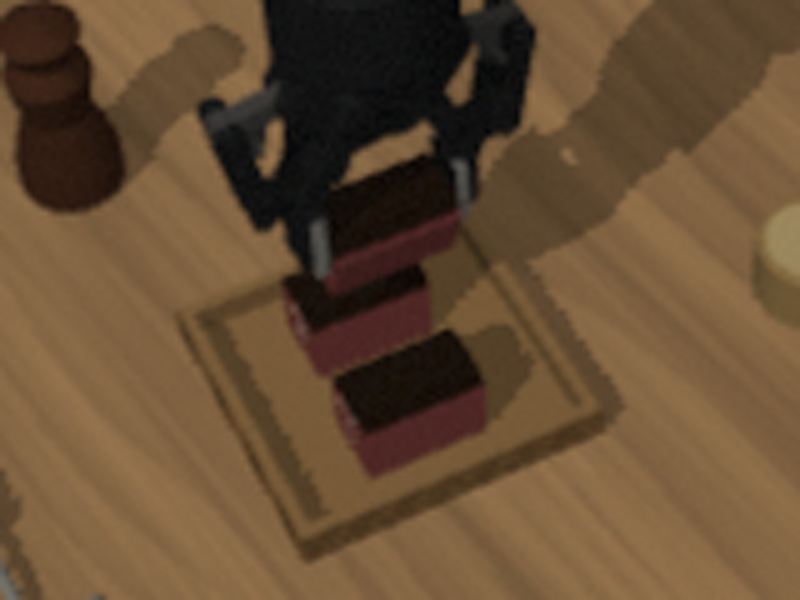

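>>> play_rows(
  deltas=[
    [5, 2, 1, 0.004, 0, 0, -1],
    [6, 3, 0, 0.004, 0, 0, -1],
    [7, 2, 0, 0, 0, 0, -1],
    [6, 0, 0, 0, 0, 0, -1],
    [4, 0, 0, 0, 0, 0, -1],
    [0, 0, 0, 0, 0, 0, -1],
    [0, 0, 0, 0, 0, 0, -1],
    [0, 0, 0, 0, 0, 0, -1],
    [0, 0, 0, 0, 0, 0, -1],
    [0, 0, 0, 0, 0, 0, -1],
  ],
)

```text
time_s: 26.67
position: [643.3, -26.0, 94.5]
tcp_rot: [1.685, 1.567, -0.06]
contact_force: [-0.0, -0.7, -0.7]
gripper_width: 56.6
```

Run:
```python
from h import *
delta(641.4,-23.7,45,-9.9)
c=cam("wrist","pics/w19.png")
```

```text
t=26.7: pos [643.3 -26.   94.5] jaw yaw -10.0 q6 -0.02 W 56.6 F [-0.  -0.7 -0.7]
  shift [49.5 -2.4 -1.9] turns [array([-0.001, -0.   , -0.003]), array([ 3.14e+00, -5.00e-03,  1.00e-03])] rows lin 1.2 rot [np.float64(0.0), np.float64(25.1)]
```

View pics/w19.png

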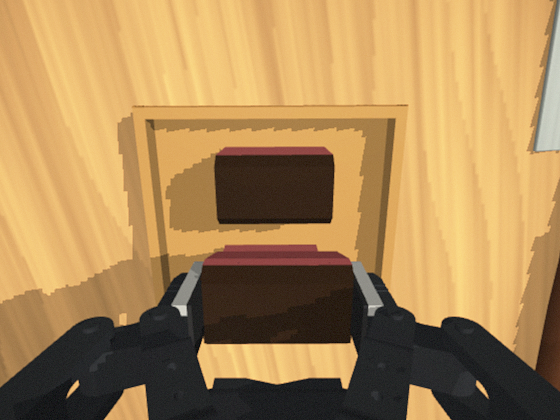

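>>> play_rows(
  deltas=[
    [2, -1, -1, 0, 0, -0.001, -1],
    [4, -1, -1, 0, 0, -0.001, -1],
    [5, 0, 0, 0, 0, 0, -1],
    [5, 0, 0, 0, 0, 0, -1],
    [5, 0, 0, 0, 0, 0, -1],
    [5, 0, 0, 0, 0, 0, -1],
    [3, 0, 0, 0, 0, 0, -1],
    [0, 0, 0, 0, 0, 0, -1],
    [0, 0, 0, 0, 0, 0, -1],
    [0, 0, 0, 0, 0, 0, -1],
  ],
)

```text
time_s: 27.55
position: [641.7, -22.8, 62.5]
tcp_rot: [2.234, 1.569, 0.489]
contact_force: [0.8, 0.3, -0.8]
gripper_width: 56.8
```

Run:
```python
from h import *
delta(641.4,-23.7,45,-9.9)
c=cam("wrist","pics/w20.png")
s=cam("scene"); cv2.imwrite("pics/s20.png",cv2.resize(s["image"][150:270,170:330,::-1],None,fx=5,fy=5,interpolation=cv2.INTER_CUBIC))
```

```text
t=27.6: pos [641.7 -22.8  62.5] jaw yaw -10.0 q6 -0.02 W 56.8 F [ 0.8  0.3 -0.8]
  shift [17.5 -0.2  0.9] turns [array([-0.001, -0.001, -0.002]), array([ 3.14e+00, -2.00e-03,  2.00e-03])] rows lin 0.4 rot [np.float64(0.0), np.float64(25.1)]
```

View pics/w20.png

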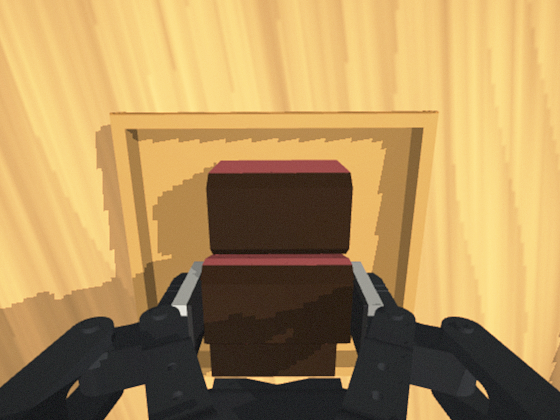

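View pics/s20.png

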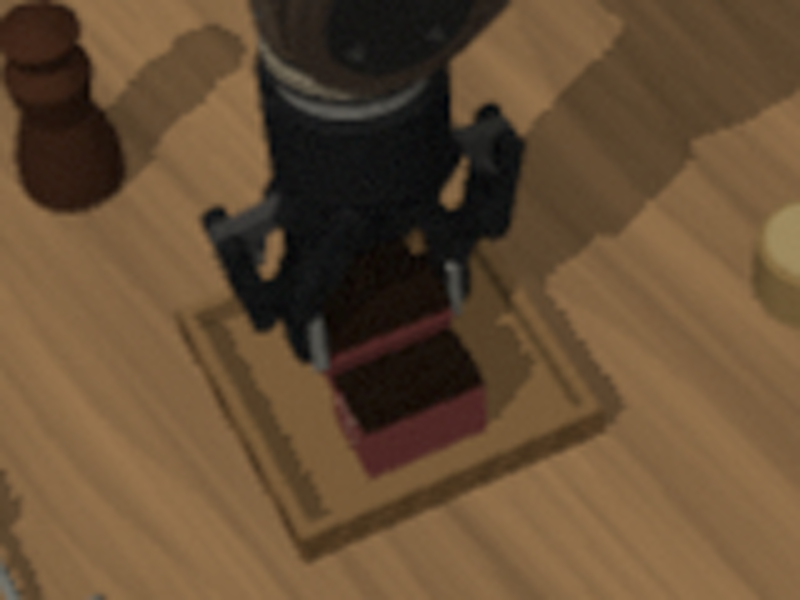

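>>> play_rows(
  deltas=[
    [3, 0, 0, 0, 0, 0, -1],
    [3, 0, 0, 0, 0, 0, -1],
    [3, 0, 0, 0, 0, 0, -1],
    [2, 0, 0, 0, 0, 0, -1],
    [2, 0, 0, 0, 0, 0, -1],
    [2, 0, 0, 0, 0, 0, -1],
    [0, 0, 0, 0, 0, 0, -1],
    [0, 0, 0, 0, 0, 0, -1],
    [0, 0, 0, 0, 0, 0, -1],
    [0, 0, 0, 0, 0, 0, -1],
  ],
)

```text
time_s: 28.48
position: [642.5, -23.4, 46.9]
tcp_rot: [1.698, 1.567, -0.047]
contact_force: [0.6, -0.5, -1.8]
gripper_width: 56.9
```

Run:
```python
from h import *
delta(641.4,-23.7,45,-9.9)
c=cam("wrist","pics/w21.png")
```

```text
t=28.5: pos [642.5 -23.4  46.9] jaw yaw -10.0 q6 -0.02 W 56.9 F [ 0.6 -0.5 -1.8]
  shift [ 1.9 -1.   0.5] turns [array([-0.001, -0.   , -0.004]), array([ 3.14e+00, -6.00e-03,  1.00e-03])] rows lin 0.1 rot [np.float64(0.0), np.float64(25.1)]
```

View pics/w21.png

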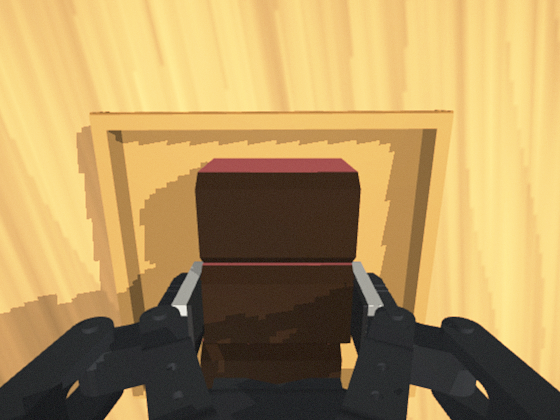

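>>> play_rows(
  deltas=[
    [1, 0, 0, 0, 0, -0.001, -1],
    [1, 0, 0, 0, 0, -0.001, -1],
    [2, 0, 0, 0, 0, 0, -1],
    [1, 0, 0, 0, 0, 0, -1],
    [0, 0, 0, 0, 0, 0, -1],
    [0, 0, 0, 0, 0, 0, -1],
    [0, 0, 0, 0, 0, 0, -1],
    [0, 0, 0, 0, 0, 0, -1],
    [0, 0, 0, 0, 0, 0, -1],
    [0, 0, 0, 0, 0, 0, -1],
  ],
)

```text
time_s: 29.37
position: [644.4, -23.8, 44.9]
tcp_rot: [1.627, 1.566, -0.118]
contact_force: [-0.0, -0.5, 0.4]
gripper_width: 57.0
```

Run:
```python
from h import *
delta(641.4,-23.7,45,-9.9)
```

```text
t=29.4: pos [644.4 -23.8  44.9] jaw yaw -10.0 q6 -0.02 W 57.0 F [-0.  -0.5  0.4]
  shift [-0.1 -3.   0.4] turns [array([-0.001, -0.   , -0.005]), array([ 3.14 , -0.008,  0.   ])] rows lin 0.1 rot [np.float64(0.0), np.float64(25.1)]
```

>>> play_rows(
  deltas=[
    [2, -1, 0, 0, 0, -0.002, -1],
    [2, -1, 0, 0, 0, -0.002, -1],
    [2, -1, 0, 0, 0, -0.001, -1],
    [2, 0, 0, 0, 0, 0, -1],
    [2, 0, 0, 0, 0, 0, -1],
    [0, 0, 0, 0, 0, 0, -1],
    [0, 0, 0, 0, 0, 0, -1],
    [0, 0, 0, 0, 0, 0, -1],
    [0, 0, 0, 0, 0, 0, -1],
    [0, 0, 0, 0, 0, 0, -1],
  ],
)

```text
time_s: 30.2
position: [646.1, -24.1, 45.0]
tcp_rot: [1.552, 1.563, -0.192]
contact_force: [0.5, 0.2, 2.1]
gripper_width: 57.0
```

Run:
```python
from h import *
delta(641.4,-23.7,45,-9.9)
c=cam("wrist","pics/w22.png")
```

```text
t=30.2: pos [646.1 -24.1  45. ] jaw yaw -9.9 q6 -0.02 W 57.0 F [0.5 0.2 2.1]
  shift [-0.1 -4.7  0.4] turns [array([-0.001,  0.   , -0.008]), array([ 3.141, -0.012, -0.   ])] rows lin 0.1 rot [np.float64(0.1), np.float64(25.1)]
```

View pics/w22.png

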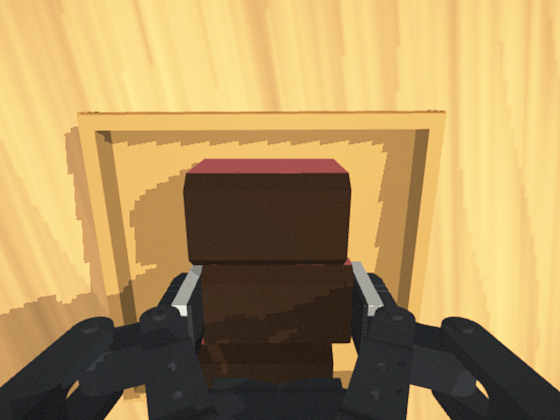

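>>> play_rows(
  deltas=[
    [-1, -3, 0, 0, 0, -0.003, -1],
    [-1, -3, 0, 0, 0, -0.003, -1],
    [0, -2, 0, 0, 0, -0.002, -1],
    [0, 0, 0, 0, 0, 0, -1],
    [0, 0, 0, 0, 0, 0, -1],
    [0, 0, 0, 0, 0, 0, -1],
    [0, 0, 0, 0, 0, 0, -1],
    [0, 0, 0, 0, 0, 0, -1],
    [0, 0, 0, 0, 0, 0, -1],
    [0, 0, 0, 0, 0, 0, -1],
  ],
)

```text
time_s: 31.08
position: [635.9, -22.3, 45.2]
tcp_rot: [-1.529, 1.567, 3.01]
contact_force: [-0.4, -0.5, -0.7]
gripper_width: 57.0
```

Run:
```python
from h import *
delta(641.4,-23.7,45,-9.9)
c=cam("wrist","pics/w23.png")
```

```text
t=31.1: pos [635.9 -22.3  45.2] jaw yaw -9.9 q6 -0.02 W 57.0 F [-0.4 -0.5 -0.7]
  shift [0.2 5.7 0.4] turns [array([-0.001,  0.   ,  0.004]), array([ 3.141,  0.007, -0.   ])] rows lin 0.1 rot [np.float64(0.0), np.float64(25.1)]
```

View pics/w23.png

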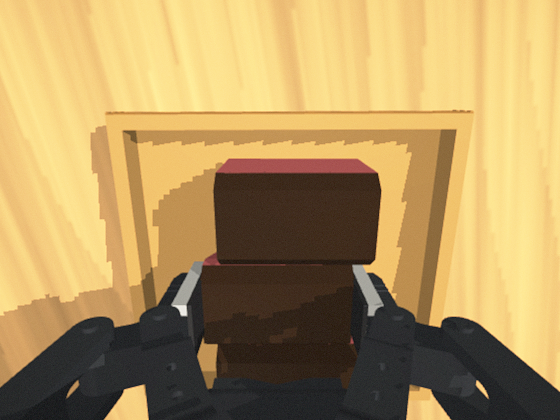

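>>> play_rows(
  deltas=[
    [0, 2, 0, 0, 0, 0.001, -1],
    [0, 2, 0, 0, 0, 0.001, -1],
    [0, 1, 0, 0, 0, 0.001, -1],
    [0, 0, 0, 0, 0, 0, -1],
    [0, 0, 0, 0, 0, 0, -1],
    [0, 0, 0, 0, 0, 0, -1],
    [0, 0, 0, 0, 0, 0, -1],
    [0, 0, 0, 0, 0, 0, -1],
    [0, 0, 0, 0, 0, 0, -1],
    [0, 0, 0, 0, 0, 0, -1],
  ],
)

```text
time_s: 31.97
position: [641.6, -23.3, 45.1]
tcp_rot: [-1.309, 1.57, -3.053]
contact_force: [0.2, 1.0, -1.3]
gripper_width: 56.9
```

Run:
```python
from h import *
delta(641.4,-23.7,45,-9.9)
```

```text
t=32.0: pos [641.6 -23.3  45.1] jaw yaw -9.9 q6 -0.02 W 56.9 F [ 0.2  1.  -1.3]
  shift [ 0.1 -0.1  0.4] turns [array([-0.001,  0.   ,  0.001]), array([ 3.141e+00,  1.000e-03, -0.000e+00])] rows lin 0.0 rot [np.float64(0.0), np.float64(25.1)]
```

>>> play_rows(
  deltas=[
    [0, 0, 0, 0, 0, 0, 0.4],
    [0, 0, 0, 0, 0, 0, 0.5],
    [0, 0, 0, 0, 0, 0, 0.6],
    [0, 0, 0, 0, 0, 0, 0.7],
    [0, 0, 0, 0, 0, 0, 0.8],
    [-5, 0, 0, 0, 0, 0, 0.8],
    [-10, 0, 0, 0, 0, 0, 0.8],
    [-20, 0, 0, 0, 0, 0, 0.8],
    [-30, 0, 0, 0, 0, 0, 0.8],
    [-30, 0, 0, 0, 0, 0, 0.8],
  ],
)

```text
time_s: 32.8
position: [637.2, -22.6, 137.5]
tcp_rot: [-1.569, 1.555, 2.97]
contact_force: [0.6, -0.6, 0.5]
gripper_width: 77.1
```

Run:
```python
from h import *
delta(620,-110,200,-9.9)
c=cam("wrist","pics/w24.png")
s=cam("scene"); cv2.imwrite("pics/s24.png",cv2.resize(s["image"][150:270,170:330,::-1],None,fx=5,fy=5,interpolation=cv2.INTER_CUBIC))
```

```text
t=32.8: pos [637.2 -22.6 137.5] jaw yaw -9.9 q6 -0.02 W 77.1 F [ 0.6 -0.6  0.5]
  shift [-62.5  -2.8  89. ] turns [array([-0.001,  0.   ,  0.016]), array([ 3.141,  0.025, -0.   ])] rows lin 2.6 rot [np.float64(0.1), np.float64(25.1)]
```

View pics/w24.png

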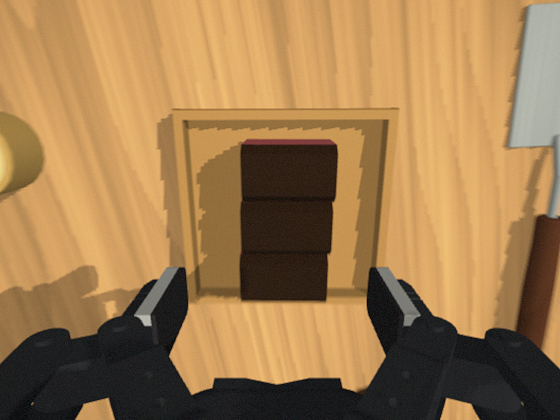

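View pics/s24.png

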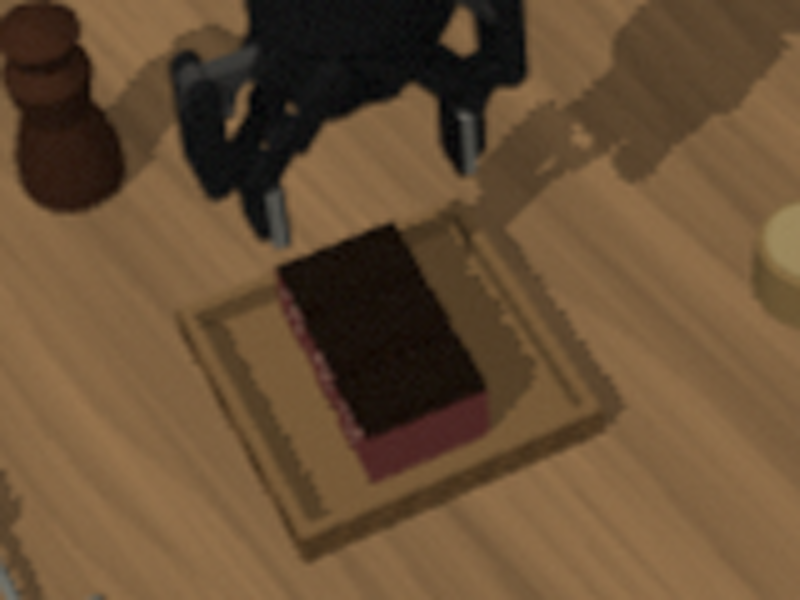

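Run:
```python
from h import *
for n in ("scene","side"):
    c=cam(n); hsv=cv2.cvtColor(c["image"],cv2.COLOR_RGB2HSV); H,S,V=cv2.split(hsv)
    for name,q in dict(board=(501,-353),fix=(505,-395),loose=(448,53)).items():
        p=proj(c,[[*q,12]])[0]; u,v=p.astype(int); roi=np.zeros_like(H); cv2.circle(roi,(u,v),48 if name=="board" else 24,1,-1)
        m=((S<60)&(V>60)) if name=="board" else ((H>15)&(H<30)&(S>75)&(S<135)&(V>(120 if n=="scene" else 150)))
        m=m.astype(np.uint8)*roi
        cs,_=cv2.findContours(m,cv2.RETR_EXTERNAL,cv2.CHAIN_APPROX_NONE)
        if not cs: print(n,name,"none",p,hsv[v,u]); continue
        k=max(cs,key=cv2.contourArea); k=cv2.convexHull(k) ; z={"board":6,"fix":40,"loose":34}[name]
        P=ray(c,k[:,0],z).astype(np.float32); print(n,name,p.round(0),cv2.minEnclosingCircle(P),len(P))
    print(hsv[int(proj(c,[[448,53,34]])[0][1]),int(proj(c,[[448,53,34]])[0][0])])
delta(448,53,120,-9.9)
```

```text
scene board [220. 124.] ((527.2212524414062, -375.13287353515625), 62.80418395996094) 13
scene fix [211. 117.] ((503.474609375, -422.77581787109375), 40.608638763427734) 14
scene loose [333. 204.] ((457.5310363769531, 65.78177642822266), 70.88040161132812) 27
[ 20 104 155]
side board [343. 337.] ((496.6848449707031, -359.1058654785156), 74.88911437988281) 34
side fix [360. 352.] ((490.0835266113281, -403.8460388183594), 27.644371032714844) 19
side loose [215. 229.] ((448.8374328613281, 52.93135452270508), 25.308637619018555) 18
[ 20 116 195]
t=33.0: pos [638.8 -22.9 139. ] jaw yaw -9.9 q6 -0.02 W 76.9 F [-0.5 -0.3  0.1]
  shift [  21.  -200.8  -41.8] turns [array([-0.001,  0.   ,  0.01 ]), array([ 3.141,  0.016, -0.   ])] rows lin 4.9 rot [np.float64(0.1), np.float64(25.1)]
```

>>> play_rows(
  deltas=[
    [0, -25, -5, 0, 0, 0.002, 1],
    [2, -32, -7, 0, 0, 0.002, 1],
    [2, -34, -7, 0, 0, 0.002, 1],
    [3, -34, -7, 0, 0, 0.002, 1],
    [3, -30, -6, 0, 0, 0.002, 1],
    [3, -25, -5, 0, 0, 0, 1],
    [3, -14, -3, 0, 0, 0, 1],
    [2, -4, -1, 0, 0, 0, 1],
    [0, 0, 0, 0, 0, 0, 1],
    [0, 0, 0, 0, 0, 0, 1],
  ],
)

```text
time_s: 33.83
position: [433.5, 54.8, 108.7]
tcp_rot: [-1.498, 1.548, 3.039]
contact_force: [-1.1, 0.4, 0.1]
gripper_width: 85.8
```

```bash
cat >> h.py <<'E'
def cheese(c,q,ztop,r=35):
    hsv=cv2.cvtColor(c["image"],cv2.COLOR_RGB2HSV); H,S,V=cv2.split(hsv)
    return H,S,V
E
python3 - <<'E'
from h import *
delta(448.5,53,100,-9)
c=cam("wrist","pics/w25.png")
p=proj(c,[[448,53,34]])[0].astype(int); print(p, cv2.cvtColor(c["image"],cv2.COLOR_RGB2HSV)[p[1],p[0]])
E
```

```text
t=33.8: pos [433.5  54.8 108.7] jaw yaw -10.0 q6 0.07 W 85.8 F [-1.1  0.4  0.1]
  shift [ 8.3 15.3 -0.8] turns [array([-0.018,  0.001,  0.023]), array([ 3.123e+00,  3.600e-02, -2.000e-03])] rows lin 0.4 rot [np.float64(0.2), np.float64(25.0)]
[303 234] [ 21 117 200]
```

View pics/w25.png

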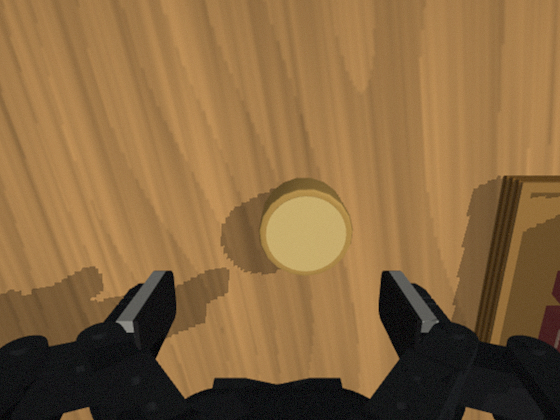

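Run:
```python
from h import *
c=cam("wrist")
P=ray(c,[(260,232),(352,232),(306,189),(306,276),(306,232.5)],34); print(P)
delta(449.5,54,100,-10)
```

```text
[[423.03463885  58.41335743]
 [476.43474688  49.4191139 ]
 [453.72574099  79.65242409]
 [445.49103167  25.41291682]
 [449.76912016  53.59137494]]
t=33.9: pos [434.4  54.5 109.1] jaw yaw -10.1 q6 0.07 W 85.4 F [ 0.3 -0.3  0.7]
  shift [ 8.8 15.1 -2.1] turns [array([-0.001,  0.002,  0.022]), array([ 3.14e+00,  3.50e-02, -2.00e-03])] rows lin 0.4 rot [np.float64(0.2), np.float64(25.1)]
```

>>> play_rows(
  deltas=[
    [2, 6, -1, 0, 0.001, 0.008, 1],
    [6, 6, -1, 0, 0.001, 0.008, 1],
    [10, 3, 0, 0, 0, 0.006, 1],
    [12, 0, 0, 0, 0, 0, 1],
    [12, 0, 0, 0, 0, 0, 1],
    [12, 0, 0, 0, 0, 0, 1],
    [10, 0, 0, 0, 0, 0, 0.9],
    [6, 0, 0, 0, 0, 0, 0.8],
    [2, 0, 0, 0, 0, 0, 0.7],
    [0, 0, 0, 0, 0, 0, 0.7],
  ],
)

```text
time_s: 34.77
position: [464.5, 51.1, 51.4]
tcp_rot: [-1.555, 1.551, 2.978]
contact_force: [-0.0, 0.4, -0.3]
gripper_width: 72.8
```

Run:
```python
from h import *
delta(449.7,53.5,30,-10)
c=cam("wrist","pics/w26.png")
```

```text
t=34.8: pos [464.5  51.1  51.4] jaw yaw -10.2 q6 0.07 W 72.8 F [-0.   0.4 -0.3]
  shift [ 21.7 -14.6   0.2] turns [array([-0.004,  0.   ,  0.02 ]), array([ 3.137,  0.031, -0.   ])] rows lin 0.6 rot [np.float64(0.2), np.float64(25.1)]
```

View pics/w26.png

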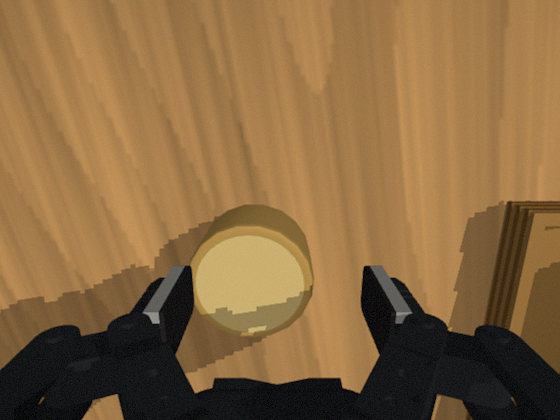

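Run:
```python
from h import *
print(state()["joint_pos"].round(3))
```

```text
[-1.090e-01  1.240e-01  2.194e+00  1.000e-03  8.400e-01  6.900e-02]
```

>>> play_rows(
  deltas=[
    [0, -4, 0, -0.002, 0, 0.004, 0.8],
    [0, -4, 0, -0.002, 0, 0.004, 0.9],
    [0, -4, 0, 0, 0, 0.004, 0.9],
    [0, -2, 0, 0, 0, 0.004, 0.9],
    [0, 0, 0, 0, 0, 0.003, 0.9],
    [0, 0, 0, 0, 0, 0, 0.9],
    [0, 0, 0, 0, 0, 0, 0.8],
    [0, 0, 0, 0, 0, 0, 0.8],
    [0, 0, 0, 0, 0, 0, 0.8],
    [0, 0, 0, 0, 0, 0, 0.8],
  ],
)

```text
time_s: 35.65
position: [450.1, 53.0, 47.7]
tcp_rot: [1.505, 1.568, -0.242]
contact_force: [0.5, 0.5, -0.3]
gripper_width: 76.9
```

Run:
```python
from h import *
delta(449.7,53.5,30,-10)
c=cam("wrist","pics/w27.png")
```

```text
t=35.6: pos [450.1  53.   47.7] jaw yaw -10.1 q6 0.07 W 76.9 F [ 0.5  0.5 -0.3]
  shift [17.7 -0.5 -0.4] turns [array([-0.001,  0.   , -0.002]), array([ 3.14 , -0.004, -0.   ])] rows lin 0.4 rot [np.float64(0.0), np.float64(25.1)]
```

View pics/w27.png

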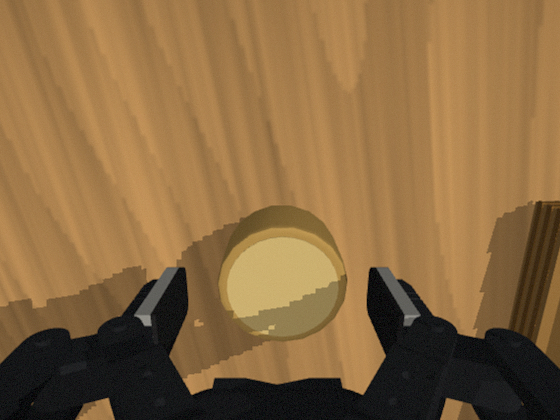

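Run:
```python
from h import *
c=cam("wrist"); P=ray(c,[(219,284),(347,284),(283,228),(283,341)],34); print(P,P.mean(0))
```

```text
[[426.69172423  58.65259524]
 [480.07251562  49.07397508]
 [457.63706933  78.70969728]
 [448.5227763   25.74975087]] [453.23102137  53.04650462]
```

>>> play_rows(
  deltas=[
    [2, 1, 0, 0, 0, 0, 0.8],
    [4, 2, 0, 0, 0, 0, 0.8],
    [5, 0, 0, 0, 0, 0, 0.8],
    [5, 0, 0, 0, 0, 0, 0.7],
    [2, 0, 0, 0, 0, 0, 0.6],
    [0, 0, 0, 0, 0, 0, 0.5],
    [0, 0, 0, 0, 0, 0, 0.2],
    [0, 0, 0, 0, 0, 0, -1],
    [0, 0, 0, 0, 0, 0, -1],
    [0, 0, 0, 0, 0, 0, -1],
  ],
)

```text
time_s: 36.58
position: [454.0, 52.3, 27.9]
tcp_rot: [1.471, 1.568, -0.275]
contact_force: [0.6, 1.7, 0.3]
gripper_width: 54.5
```

Run:
```python
from h import *
delta(453.2,53,30,-10)
c=cam("wrist","pics/w28.png")
```

```text
t=36.6: pos [454.   52.3  27.9] jaw yaw -10.1 q6 0.07 W 54.5 F [0.6 1.7 0.3]
  shift [-2.1 -0.9 -0.6] turns [array([-0.001,  0.   , -0.003]), array([ 3.14 , -0.004, -0.   ])] rows lin 0.1 rot [np.float64(0.0), np.float64(25.1)]
```

View pics/w28.png

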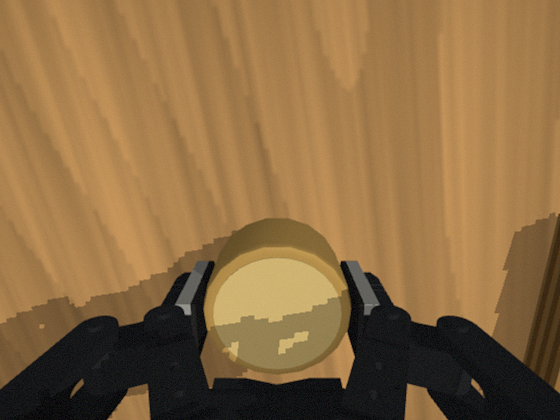

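>>> play_rows(
  deltas=[
    [-15, 0, 0, 0, 0, 0, -1],
    [-30, 0, 0, 0, 0, 0, -1],
    [-30, 2, 10, 0, 0, 0, -1],
    [-30, 6, 25, 0, 0, 0, -1],
    [-25, 8, 33, 0, 0, 0, -1],
    [-10, 9, 37, 0, 0, 0, -1],
    [0, 9, 38, 0, 0, 0, -1],
    [0, 9, 38, 0, 0, 0, -1],
    [0, 9, 38, 0, 0, 0, -1],
    [0, 9, 38, 0, 0, 0, -1],
  ],
)

```text
time_s: 37.47
position: [465.9, -215.4, 172.7]
tcp_rot: [-0.623, 1.567, -2.356]
contact_force: [1.0, 0.5, -0.8]
gripper_width: 54.5
```

Run:
```python
from h import *
delta(480,-450,180,-9)
print(state()["joint_pos"].round(2))
```

```text
t=37.5: pos [ 465.9 -215.4  172.7] jaw yaw -9.3 q6 -0.47 W 54.5 F [ 1.   0.5 -0.8]
  shift [ -6.7  51.8 229.3] turns [array([-0.005,  0.003,  0.002]), array([ 3.136e+00,  3.000e-03, -5.000e-03])] rows lin 5.6 rot [np.float64(0.1), np.float64(25.1)]
[-0.63  0.02  2.04 -0.    1.08 -0.47]
```

>>> play_rows(
  deltas=[
    [-1, 9, 38, 0, 0, 0, -1],
    [-1, 9, 38, 0, 0, 0, -1],
    [-1, 9, 38, 0, 0, 0, -1],
    [-1, 9, 38, 0, 0, 0, -1],
    [-1, 8, 32, 0, 0, 0, -1],
    [0, 4, 20, 0, 0, 0, -1],
    [0, 2, 8, 0, 0, 0, -1],
    [0, 0, 0, 0, 0, 0, -1],
    [0, 0, 0, 0, 0, 0, -1],
    [0, 0, 0, 0, 0, 0, -1],
  ],
)

```text
time_s: 38.3
position: [475.7, -448.5, 173.4]
tcp_rot: [-1.642, 1.565, 2.899]
contact_force: [-0.7, 0.7, -1.5]
gripper_width: 54.6
```

Run:
```python
from h import *
delta(480,-450,180,-9)
c=cam("wrist","pics/w29.png")
```

```text
t=38.3: pos [ 475.7 -448.5  173.4] jaw yaw -9.8 q6 -0.74 W 54.6 F [-0.7  0.7 -1.5]
  shift [-6.6  4.4  0.7] turns [array([-0.015, -0.   ,  0.006]), array([3.127e+00, 1.000e-02, 1.000e-03])] rows lin 0.2 rot [np.float64(0.1), np.float64(25.0)]
```

View pics/w29.png

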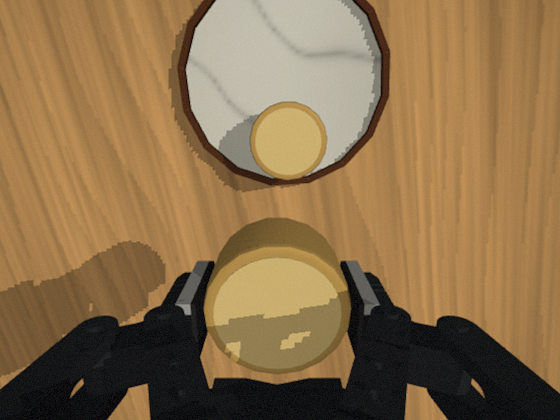

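Run:
```python
from h import *
from scipy.optimize import least_squares
c=cam("wrist"); 
P=ray(c,[(250,140),(326,140),(288,102),(288,179)],40); print("fix",P.mean(0).round(1),np.linalg.norm(P[0]-P[1]),np.linalg.norm(P[2]-P[3]))
f=P.mean(0)
hsv=cv2.cvtColor(c["image"],cv2.COLOR_RGB2HSV); H,S,V=cv2.split(hsv)
m=((S<70)&(V>90)).astype(np.uint8); m[190:]=0; m[:,:175]=0; m[:,395:]=0
cs,_=cv2.findContours(m,cv2.RETR_EXTERNAL,cv2.CHAIN_APPROX_NONE); k=max(cs,key=cv2.contourArea)[:,0]
k=cv2.convexHull(k)[:,0]; k=k[k[:,1]>3]
Q=ray(c,k,8); r=least_squares(lambda p:np.hypot(*(Q-p[:2]).T)-p[2],[497,-359,75],loss="soft_l1"); print("board",r.x.round(1),len(Q))
b=r.x[:2]; u=(b-f)/np.linalg.norm(b-f); print("dist",np.linalg.norm(b-f),"u",u,"place at +36",(b+36*u).round(1),"from fix+78",(f+78*u).round(1), np.degrees(np.arctan2(u[1],u[0])))
```

```text
fix [ 491.6 -400.8] 54.06887689546209 54.07534774957211
board [ 495.7 -360.1   74.7] 30
dist 40.87373944121648 u [0.0994247  0.99504509] place at +36 [ 499.3 -324.3] from fix+78 [ 499.4 -323.2] 84.2939567322049
```

>>> play_rows(
  deltas=[
    [3, 0, -18, 0, 0, 0.001, -1],
    [8, 1, -28, 0, 0, 0.001, -1],
    [8, 1, -28, 0, 0, 0.001, -1],
    [8, 0, -22, 0, 0, 0.001, -1],
    [8, 0, -15, 0, 0, 0.001, -1],
    [8, 0, -6, 0, 0, 0, -1],
    [8, 0, 0, 0, 0, 0, -1],
    [8, 0, 0, 0, 0, 0, -1],
    [4, 0, 0, 0, 0, 0, -1],
    [0, 0, 0, 0, 0, 0, -1],
  ],
)

```text
time_s: 39.23
position: [499.3, -322.6, 109.0]
tcp_rot: [0.624, 1.566, -1.11]
contact_force: [0.9, -0.1, -0.8]
gripper_width: 54.3
```

Run:
```python
from h import *
delta(499.5,-324,70,-9)
```

```text
t=39.2: pos [ 499.3 -322.6  109. ] jaw yaw -9.3 q6 -0.58 W 54.3 F [ 0.9 -0.1 -0.8]
  shift [39.1  0.3  1.2] turns [array([-0.006,  0.004, -0.003]), array([ 3.136, -0.004, -0.006])] rows lin 0.9 rot [np.float64(0.1), np.float64(25.1)]
```

>>> play_rows(
  deltas=[
    [4, 0, 1, 0, 0.001, -0.001, -1],
    [8, 0, 0, 0, 0.001, -0.001, -1],
    [10, 0, 0, 0, 0.001, -0.001, -1],
    [10, 0, 0, 0, 0, 0, -1],
    [10, 0, 0, 0, 0, 0, -1],
    [10, 0, 0, 0, 0, 0, -1],
    [8, 0, 0, 0, 0, 0, -1],
    [4, 0, 0, 0, 0, 0, -1],
    [2, 0, 0, 0, 0, 0, -1],
    [0, 0, 0, 0, 0, 0, -1],
  ],
)

```text
time_s: 40.07
position: [498.2, -327.7, 34.8]
tcp_rot: [-1.332, 1.569, -3.071]
contact_force: [0.2, -0.4, -1.4]
gripper_width: 54.9
```

Run:
```python
from h import *
delta(499.5,-324,34,-9)
c=cam("wrist","pics/w30.png")
```

```text
t=40.1: pos [ 498.2 -327.7   34.8] jaw yaw -9.6 q6 -0.58 W 54.9 F [ 0.2 -0.4 -1.4]
  shift [ 0.8  0.6 -3.9] turns [array([-0.011,  0.   ,  0.001]), array([ 3.131e+00,  2.000e-03, -1.000e-03])] rows lin 0.1 rot [np.float64(0.1), np.float64(25.0)]
```

View pics/w30.png

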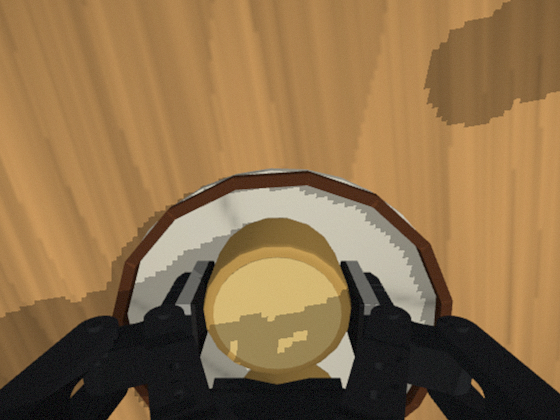

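>>> play_rows(
  deltas=[
    [0, 0, -2, 0, 0, 0, -1],
    [1, 0, -1, 0, 0, 0, -1],
    [1, 0, 0, 0, 0, 0, -1],
    [0, 0, 0, 0, 0, 0, -1],
    [0, 0, 0, 0, 0, 0, -1],
    [0, 0, 0, 0, 0, 0, -1],
    [0, 0, 0, 0, 0, 0, -1],
    [0, 0, 0, 0, 0, 0, -1],
    [0, 0, 0, 0, 0, 0, -1],
    [0, 0, 0, 0, 0, 0, -1],
  ],
)

```text
time_s: 40.95
position: [500.8, -325.8, 36.3]
tcp_rot: [0.798, 1.565, -0.94]
contact_force: [0.2, 0.2, 0.2]
gripper_width: 54.5
```

Run:
```python
from h import *
delta(499.5,-324,34,-9)
```

```text
t=41.0: pos [ 500.8 -325.8   36.3] jaw yaw -9.6 q6 -0.58 W 54.5 F [0.2 0.2 0.2]
  shift [ 2.3 -1.6 -1.6] turns [array([-0.01 ,  0.004, -0.004]), array([ 3.131, -0.007, -0.006])] rows lin 0.1 rot [np.float64(0.1), np.float64(25.1)]
```

>>> play_rows(
  deltas=[
    [1, 0, 0, 0, 0.002, -0.002, -1],
    [1, 0, 0, 0, 0.002, -0.002, -1],
    [1, 0, 0, 0, 0, 0, -1],
    [0, 0, 0, 0, 0, 0, -1],
    [0, 0, 0, 0, 0, 0, -1],
    [0, 0, 0, 0, 0, 0, -1],
    [0, 0, 0, 0, 0, 0, -1],
    [0, 0, 0, 0, 0, 0, -1],
    [0, 0, 0, 0, 0, 0, -1],
    [0, 0, 0, 0, 0, 0, -1],
  ],
)

```text
time_s: 41.78
position: [501.1, -326.2, 33.9]
tcp_rot: [3.029, 1.571, 1.291]
contact_force: [-0.8, -0.6, 0.0]
gripper_width: 54.2
```

Run:
```python
from h import *
delta(499.5,-324,34,-9)
```

```text
t=41.8: pos [ 501.1 -326.2   33.9] jaw yaw -9.6 q6 -0.58 W 54.2 F [-0.8 -0.6  0. ]
  shift [-0.1 -2.  -1.9] turns [array([-0.01, -0.  , -0.  ]), array([ 3.131, -0.   ,  0.   ])] rows lin 0.1 rot [np.float64(0.1), np.float64(25.1)]
```

Cheese is on the board floor; release and rise.

>>> play_rows(
  deltas=[
    [0, 0, 0, 0, 0, 0, 0.35],
    [0, 0, 0, 0, 0, 0, 0.4],
    [0, 0, 0, 0, 0, 0, 0.5],
    [0, 0, 0, 0, 0, 0, 0.6],
    [0, 0, 0, 0, 0, 0, 0.6],
    [-3, 0, 0, 0, 0, 0, 0.6],
    [-10, 0, 0, 0, 0, 0, 0.6],
    [-20, 0, 0, 0, 0, 0, 0.6],
    [-30, 0, 0, 0, 0, 0, 0.6],
    [-30, 0, 0, 0, 0, 0, 0.6],
  ],
)

```text
time_s: 42.62
position: [497.3, -322.9, 123.4]
tcp_rot: [-2.16, 1.554, 2.385]
contact_force: [-0.7, -0.3, 0.8]
gripper_width: 68.3
```

>>> play_rows(
  deltas=[
    [-30, 0, 0, 0, 0, 0, 1],
    [-25, 0, -15, 0, 0, 0, 1],
    [0, 0, -30, 0, 0, 0, 1],
    [0, 0, -30, 0, 0, 0, 1],
    [0, 0, -15, 0, 0, 0, 1],
    [0, 0, 0, 0, 0, 0, 1],
    [0, 0, 0, 0, 0, 0, 1],
    [0, 0, 0, 0, 0, 0, 1],
    [0, 0, 0, 0, 0, 0, 1],
    [0, 0, 0, 0, 0, 0, 1],
  ],
)

```text
time_s: 43.45
position: [517.5, -238.3, 201.1]
tcp_rot: [1.123, 1.558, -0.619]
contact_force: [-0.1, -0.2, -0.5]
gripper_width: 85.5
```

Run:
```python
from h import *
print(state()["position"],state()["contact_force"])
s=cam("scene"); d=cam("side")
cv2.imwrite("pics/fs.png",cv2.resize(s["image"][80:360,170:490,::-1],None,fx=2.4,fy=2.1,interpolation=cv2.INTER_CUBIC))
cv2.imwrite("pics/fd.png",cv2.resize(d["image"][120:400,120:440,::-1],None,fx=2.4,fy=2.1,interpolation=cv2.INTER_CUBIC))
cam("wrist","pics/fw.png")
```

```text
[ 517.46251821 -238.33410806  201.05899004] [-0.06302574 -0.17254383 -0.54958015]
```

View pics/fs.png

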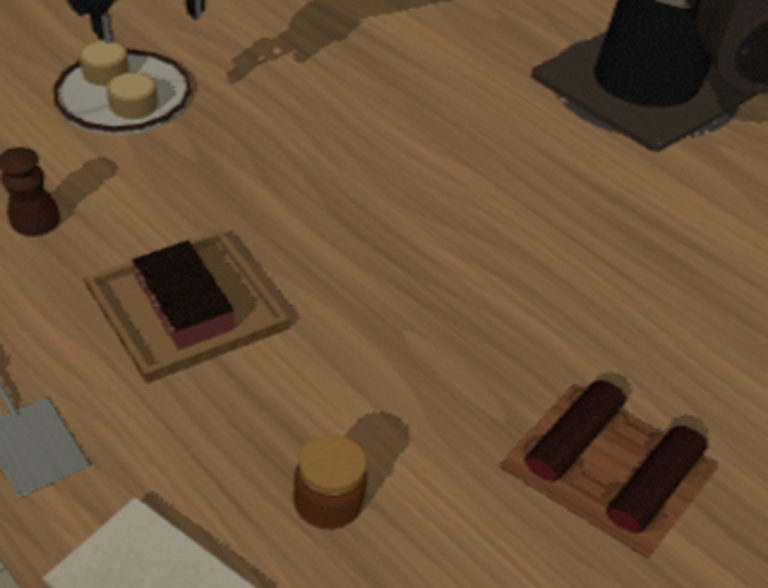

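View pics/fd.png

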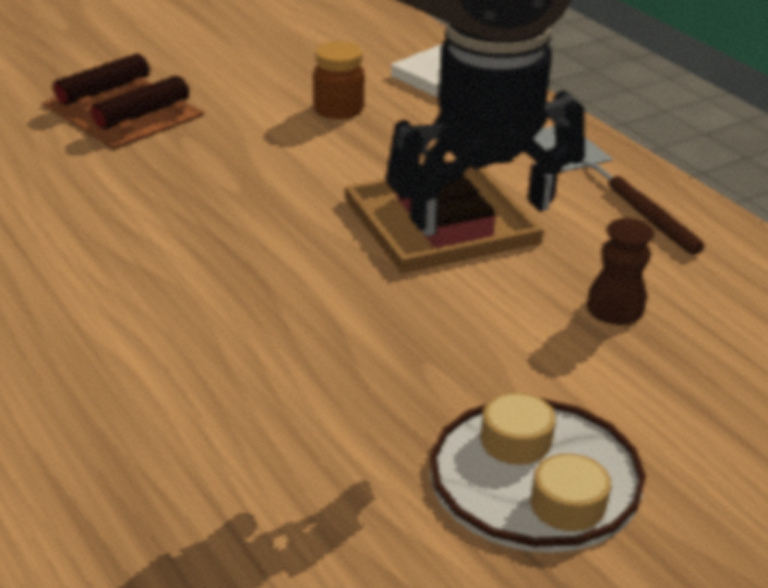

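View pics/fw.png

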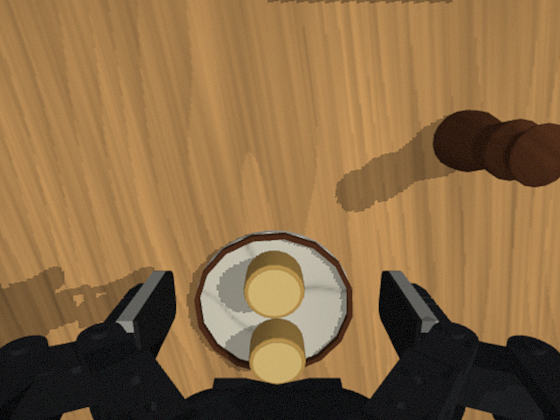

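```bash
python3 -c "
from bench import close_job; print(close_job())"
```

```text
the job is handed in; nothing more can be done
None
```

The job is handed in at about 43 s: all four pieces are placed, in the order asked, and the jar is still standing.

- **Salamis:** one lies in each notch of the rack. The scene and wrist pictures after release show both resting across both saddles, parallel to the rack.
- **Speck:** it was gripped by its end faces and pushed down until the descent stopped at floor height, at about 2 N. Pressing slid it about 5 mm along the tray, and my first correction overshot, so I centred it again before releasing. The pictures show three pieces upright, level and in line.
- **Cheese:** it sits flat on the board, about 75 mm centre to centre from the fixed one. One finger nudged it about 3 mm on the counter before the grip, so I measured it again first. While setting it down, one height reading briefly went up by 1.5 mm; a light push brought it back to floor height.

Force readings at the end of each move never passed about 3 N. The last scene, side and wrist pictures showed everything in place; I took just that one set, so stillness was not checked over time. The side camera could not see all of the tray because the arm was in the way, and its earlier tray reading was off by about 6 mm from the other two, so I did not use it.

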